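Load the microscope's specimen carousel

ROBOT

A 6-joint arm with a two-finger parallel gripper is mounted at the origin on the work surface. World frame = base frame: x ahead of the robot, y to its left, z up, the work surface at z = 0. Lengths are in m, angles in rad, forces in N, time in s.
With the tool pointing down it reaches from about 0.3 to 0.875 m from the base axis. Payload 6.4 kg.
Tool frame: the origin (TCP) lies midway between the tips of the shut fingers; the grasp point (between the pads) lies 19 mm behind it; z points along the fingers, y is the line along which they close (so a half turn about z gives the same grasp; the last joint's range is limited). The gripper opens to 85 mm and grips with 20 to 120 N. Pads are 22 mm wide; open, the fingers measure 114 mm over their backs; the gripper's body (76 mm by 85 mm) begins 54 mm behind the grasp point. The pads swing forward as they close: fully open they stand 13 mm farther back than shut.
Start: joints at [-1.46, 0.181, 1.607, -0, 1.354, -0.206], TCP at [0.179, -0.546, 0.231] pointing down, gripper open.
Joint ranges: [-2.99, 2.99], [-0.89, 2.07], [0.3, 2.58], [-1.14, 4.28], [0, 2.63], [-3.12, 3.12]. Speed limits (rad/s): [2.57, 2.57, 3.01, 3.14, 3.14, 3.14].

INTERFACE

Orientations are given as a unit quaternion [w, x, y, z].
In Python, from bench import sensors, vision, ctrl gives the robot as it stands.
- The arm moves only by the tool carry_out, never from a script. Its argument "deltas" is text: rows parted by semicolons, each of 7 numbers parted by spaces: the shift along the tool's x, y, z in mm, then the turn, a rotation vector about the tool's x, y, z in rad, then the closure, from 0 (fully open) to 1 (shut). In form: tx ty tz ax ay az claw; .... A call has 1 to 12 rows; each row is the pose to reach, as a shift and turn from the pose commanded when the call began, along the tool's axes at that moment; what a row does not reach only later rows make up. A row lasts 1/8 s, in which the tool goes at most 62.5 mm and 10.7 degrees, less where a joint would pass 70% of its speed; a pose out of reach is approached as far as the arm can. A call with a gripper value outside its range is refused whole. The fingers move at their own pace and stop on an object; the grip force is fixed at half the most. Time passes only in rows, so rows that repeat a pose let the fingers close. It gives the time, the measured TCP pose, the force, the opening and the grip force at its end, in the units of the state.
- sensors.get_obs(): the state, without advancing time (a new reading comes with each control period).
- vision.camera(name): name is "scene" or "top" or "wrist"; returns the picture (420x560x3 uint8, blue, green, red); there is no depth.
- vision.camera_model(name): a dict with "K" (3x3 intrinsics, pixels), "extrinsics" (4x4, takes a point from world to camera coordinates); the wrist camera has in their place "hand_eye" (4x4, takes a point from camera to tool coordinates, whose origin is the TCP and whose axes are the flange's). Camera axes: x right, y down, z forward; pixel columns grow to the right and rows downward; lengths in m; the calibration is good to about 2 mm. A picture is of the moment at which its call begins: read the wrist's pose just before it. camera_model takes no time and is no camera call.
- ctrl.hand_in(): hands the job in; it is judged then, once.
The state is a dict: "time_s": time; "q": joint angles; "dq": joint speeds; "joint_efforts": joint torques, N m; "eef_pos": TCP position; "eef_rot": TCP orientation; "wrist_force": force on the tool from outside, world axes, zero at the start; "torque": the same for the moment, N m; "opening": opening from 0.0 (shut) to 1.0 (fully open); "grasp_force": force on a finger pad.
Only numpy, scipy, OpenCV 4.12 (cv2) and the standard library are available. Lean on these libraries where they do the work, as an engineer would, in place of code of your own. Each camera call takes 0.05 s, during which the arm holds its last target. There are 200 camera calls.

TASK

Unlock the black bayonet cap of the specimen carousel (a quarter turn anticlockwise), lift it off and stand it upright on the round stand. Then take every specimen carrier from the hooded rack and put each into a bay of the carousel, lying flat with its flange fully home in the pocket; in the rack only the flange can be reached, so set the carrier down and take it again by its rib. When all are in, put the cap back and turn it clockwise until it is locked over them, and leave the other things on the table where they are.

Things in the scene. Friction and masses are not known exactly. Their poses are not given: they have to be found in the camera images.
- carousel: Fixed aluminium T: three bays round a bayonet well, black drive housing (45 mm high) on the fourth side (-x). Origin on the table under the well's centre, z up; bays along its +x, +y, -y. Angle A = cap's x axis measured anticlockwise (from above) from the carousel's x, half turns ignored: locked stop near -4 deg, open stop near +94 deg.
- well (a point): Centre of the carousel's well floor, 12 mm above the table; the cap's foot rests here. Ledges at the carousel's +x and -x sides (24 to 42 mm out, underside 11 mm above the floor) hold the cap's lugs down while A is below about 50 deg; with A from 65 to 90 deg the cap lifts out or drops in freely. About 4 mm play sideways, set by ledges and four pins.
- cap: Loose bayonet cap, about 0.3 kg. Foot of 20 mm radius, z 0 to 41 mm, with two lugs at its bottom (68 mm over both along x, 14 wide, 8 high); black disc of 66 mm radius, z 41 to 47; grip bar on top along x, 60 long, 14 thick, z 47 to 77. Origin: centre of the foot's underside, z up. Starts seated in the well, locked; turns with slight friction; stands upright on a flat surface.
- stand: Fixed grey disc, 110 mm across, 10 mm high, on which the cap is to be stood. Origin: centre of its underside.
- rack: Fixed white rack, three lanes. Origin on the table; x points out of the open front. Lanes at y = -60, 0, 60 mm; shelf 12 mm high, x -64 to 60. Carriers lie with the flange outward and the rib under the hood; pull one 65 mm or more out along +x before lifting it. Under the hood: back wall to x = -58, side walls at y = +-92, dividers 20 mm high between lanes (x -60 to -12).
- hood (a point): Middle of the front top edge of the rack's hood: at the rack's x = -2, z = 74 mm. The hood is 196 mm wide, its underside 68 mm above the table.
- carrier0: Steel specimen carrier, about 0.16 kg, all alike: plate 110 long (x), 24 wide (y), 8 mm thick; upright cross flange at x 45 to 55, 44 wide, up to z 36; grip rib along x at x -44 to -12, 10 thick (y), up to z 46; small brass specimen on the plate at x = 3, up to z 12. Origin: centre of the plate's underside, z up. Starts in a rack lane, x along the rack's x; None if absent.
- carrier1: Steel specimen carrier, about 0.16 kg, all alike: plate 110 long (x), 24 wide (y), 8 mm thick; upright cross flange at x 45 to 55, 44 wide, up to z 36; grip rib along x at x -44 to -12, 10 thick (y), up to z 46; small brass specimen on the plate at x = 3, up to z 12. Origin: centre of the plate's underside, z up. Starts in a rack lane, x along the rack's x; None if absent.
- carrier2: Steel specimen carrier, about 0.16 kg, all alike: plate 110 long (x), 24 wide (y), 8 mm thick; upright cross flange at x 45 to 55, 44 wide, up to z 36; grip rib along x at x -44 to -12, 10 thick (y), up to z 46; small brass specimen on the plate at x = 3, up to z 12. Origin: centre of the plate's underside, z up. Starts in a rack lane, x along the rack's x; None if absent.
- bay0: Fixed bay on the carousel's +x arm. Origin and axes = those of a carrier seated in it (floor z = 0, 12 mm above the table; x to the carousel's centre). Walls 38 mm high leave a pocket x 42.5 to 57.5, y +-25 for the flange and a channel x 0 to 42.5, y +-15 for the plate, no room for fingers; x -56.5 to 0 is open flat floor, 66 wide. Load from straight above.
- bay1: Fixed bay on the carousel's +y arm. Origin and axes = those of a carrier seated in it (floor z = 0, 12 mm above the table; x to the carousel's centre). Walls 38 mm high leave a pocket x 42.5 to 57.5, y +-25 for the flange and a channel x 0 to 42.5, y +-15 for the plate, no room for fingers; x -56.5 to 0 is open flat floor, 66 wide. Load from straight above.
- bay2: Fixed bay on the carousel's -y arm. Origin and axes = those of a carrier seated in it (floor z = 0, 12 mm above the table; x to the carousel's centre). Walls 38 mm high leave a pocket x 42.5 to 57.5, y +-25 for the flange and a channel x 0 to 42.5, y +-15 for the plate, no room for fingers; x -56.5 to 0 is open flat floor, 66 wide. Load from straight above.
- mat: Fixed black rubber mat, 140 by 150 mm, 3 mm thick, free for setting a carrier down. Origin: centre of its underside.
- dish: Bystander: shallow glass dish, 80 mm across, 18 mm high. Origin: centre of its underside; leave it alone.
- lens_tube: Bystander: black lens tube standing, 34 mm across, 60 mm high. Origin: centre of its underside; leave it alone.
- driver: Bystander: screwdriver lying on the table. Origin: centre of its underside; leave it alone.
- tip_box: Bystander: cardboard box 90 x 60 x 40 mm. Origin: centre of its underside; leave it alone.
- post: Bystander: steel optical post standing, 26 mm across, 75 mm high. Origin: centre of its underside; leave it alone.
- mouse: Bystander: computer mouse, 100 x 60 x 32 mm. Origin: centre of its underside; leave it alone.
- tape: Bystander: ring of black tape lying flat, 90 mm across, 24 mm high. Origin: centre of its underside; leave it alone.
There are look-alikes about, which are no part of the job. What is shaped like the carrier1 but green or pink is not meant.

How it is judged:
By the outcome, as a careful person would: the job done as asked, in the order asked, and still so for the second after the job is handed in, with the robot touching nothing.
Of carrier0, carrier1, carrier2 only 2 to 3 are there at a start; the rules pass over those that are not, and their reading is None.
At some moment in a run one of carrier0, carrier1, carrier2 may be knocked a few centimetres aside while the robot is not near it.
It also fails if it takes over 210 s, if anything falls off the work surface, if the arm or the gripper's body presses on something with over 40 N, if the wrist force passes 120 N, or if a joint passes its speed limit or range.

## Working session

There is one attempt and no reset: what is moved stays moved. The work goes in short steps, Python scripts to look and compute and a tool call to move; the robot and the scene stay as the last step left them, time stands still between calls to the robot, and variables do not carry over. Pictures are saved under pics/ and viewed, at most 14 in all, crops included, and the job is handed in when it is done.

Besides the shell and the picture viewer there is one more tool, called after "Emit:" as name(argument=value, ...) on one line, values as JSON. carry_out: Moves the arm, as the interface text tells. Its arguments: {"type":"object","properties":{"deltas":{"type":"string"}},"required":["deltas"]}

```bash
mkdir -p pics; ls; python3 - <<'E'
from bench import sensors, vision
import cv2,numpy as np
o=sensors.get_obs();print(o)
for n in("top","scene"):
    im=vision.camera(n);cv2.imwrite(f"pics/{n}0.png",cv2.resize(im,(800,600),interpolation=cv2.INTER_CUBIC));cv2.imwrite(f"{n}0_raw.png",im)
    m=vision.camera_model(n);print(n,np.round(m["K"],1).tolist(),np.round(m["extrinsics"],4).tolist())
print(vision.camera_model("wrist"))
E
```

```text
pics
{'time_s': 0.0, 'q': array([-1.46032100e+00,  1.81566148e-01,  1.60802539e+00, -9.40285550e-06,
        1.35379152e+00, -2.06308349e-01]), 'dq': array([ 2.24453545e-05,  1.57105720e-03, -1.72170785e-04, -1.31242178e-04,
       -2.51006548e-04,  1.24209312e-03]), 'joint_efforts': array([ 7.89882670e-04, -4.44874942e+01, -3.51331043e+01, -1.74842094e-04,
        9.16276738e-03,  1.58425593e-05]), 'eef_pos': array([ 0.17906534, -0.54581627,  0.23036164]), 'eef_rot': array([-8.94392120e-04,  9.87481660e-01,  1.57731323e-01,  3.82934469e-05]), 'wrist_force': array([-0.37183014,  0.62417554, -0.66666988]), 'torque': array([-0.02208263, -0.0398649 , -0.04169923]), 'grasp_force': 0.0, 'opening': 1.0021642414228848}
top [[406.2, 0.0, 283.4], [0.0, 406.2, 214.5], [0.0, 0.0, 1.0]] [[0.0174, -0.9998, -0.0034, 0.0752], [-0.9941, -0.017, -0.1069, 0.5757], [0.1068, 0.0053, -0.9943, 1.0137], [0.0, 0.0, 0.0, 1.0]]
scene [[385.9, 0.0, 284.4], [0.0, 385.9, 202.7], [0.0, 0.0, 1.0]] [[0.4176, 0.9085, -0.0164, -0.3048], [0.6396, -0.3067, -0.7048, -0.274], [-0.6454, 0.2839, -0.7092, 1.4787], [0.0, 0.0, 0.0, 1.0]]
{'K': array([[337.66216519,   0.        , 278.79538709],
       [  0.        , 337.66216519, 206.53141721],
       [  0.        ,   0.        ,   1.        ]]), 'hand_eye': array([[-1.92740979e-04, -9.59414754e-01, -2.81998747e-01,
         7.17799915e-02],
       [ 9.99999944e-01, -1.08130739e-04, -3.15599776e-04,
        -9.35037909e-04],
       [ 2.72298348e-04, -2.81998792e-01,  9.59414721e-01,
        -1.40700008e-01],
       [ 0.00000000e+00,  0.00000000e+00,  0.00000000e+00,
         1.00000000e+00]])}
```

View pics/top0.png

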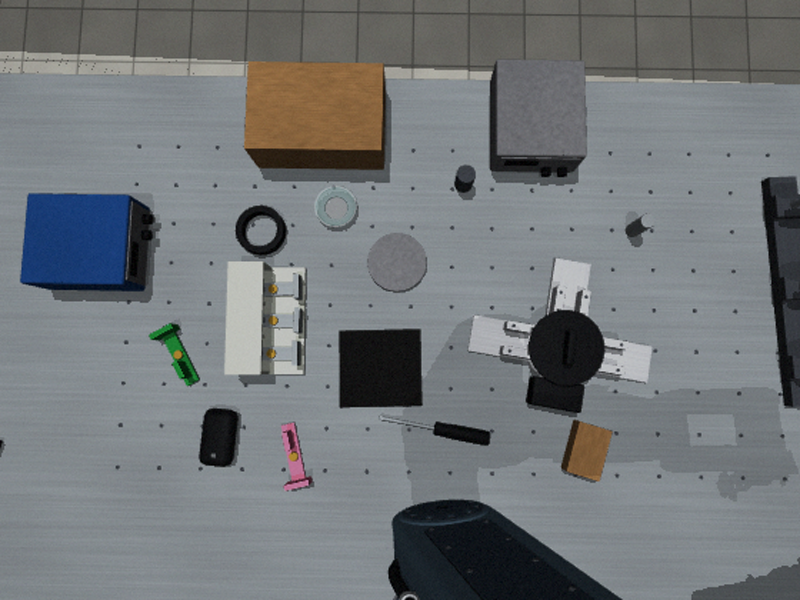

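View pics/scene0.png

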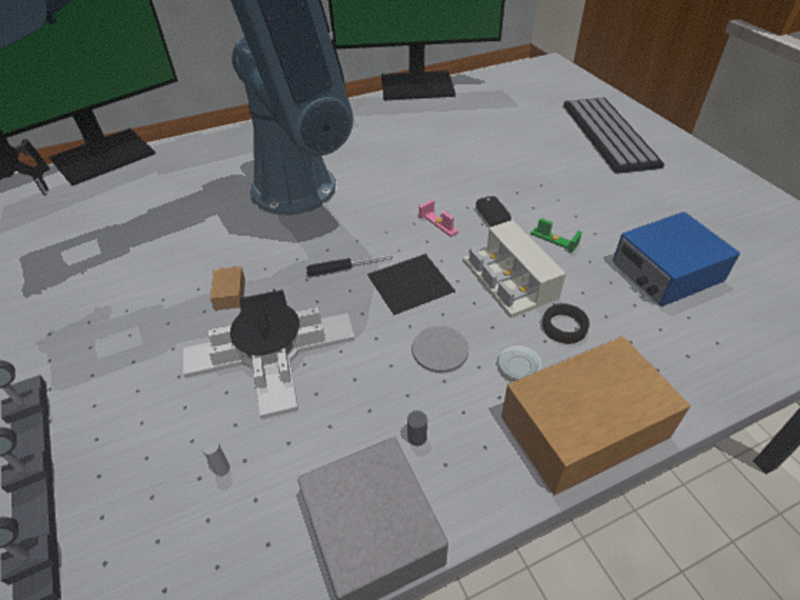

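Top view, in 800x600 px: the cap is at (567,348), with its bar near vertical. The carousel arm ends are at (573,259), (472,334) and (651,365). The stand is at (397,263), the mat at (380,368), and the rack on the left holds three steel carriers. The green and pink carriers are decoys.

```bash
cat > h.py <<'E'
from bench import sensors, vision
import cv2,numpy as np
from scipy.spatial.transform import Rotation as R
def snap(n,save=None,scale=1.4286):
    o=sensors.get_obs(); im=vision.camera(n)
    m=vision.camera_model(n)
    if n=="wrist":
        q=o["eef_rot"]; T=np.eye(4);T[:3,:3]=R.from_quat(np.r_[q[1:],q[0]]).as_matrix();T[:3,3]=o["eef_pos"]
        W=T@m["hand_eye"]
    else: W=np.linalg.inv(m["extrinsics"])
    if save:
        cv2.imwrite(f"pics/{save}.png",cv2.resize(im,(800,600),interpolation=cv2.INTER_CUBIC))
        np.savez(f"{save}.npz",im=im,K=m["K"],W=W)
    return im,m["K"],W
def p2w(K,W,uv,z,s=1.0):   # uv in px (s=1) or in 800x600 (s=1/1.4286)
    uv=np.atleast_2d(uv)
    if s!=1: uv=(uv+.5)*s-.5
    d=np.c_[(uv-K[:2,2])/K[0,0],np.ones(len(uv))]@W[:3,:3].T
    t=(np.asarray(z)-W[2,3])/d[:,2]
    return W[:3,3]+d*np.reshape(t,(-1,1))
def w2p(K,W,p,s=1.0):
    c=(np.atleast_2d(p)-W[:3,3])@W[:3,:3]; uv=c[:,:2]/c[:,2:]*K[0,0]+K[:2,2]
    return (uv+.5)/s-.5
S=1/1.428571
def yaw(o):
    q=o["eef_rot"];x=R.from_quat(np.r_[q[1:],q[0]]).apply([1,0,0]);return np.arctan2(x[1],x[0])
def go(x,y,z,yawdeg,o=None):
    """print tool deltas from present measured pose to target (tool straight down)"""
    o=o or sensors.get_obs(); q=o["eef_rot"]; r=R.from_quat(np.r_[q[1:],q[0]])
    c,s=np.cos(np.radians(yawdeg)),np.sin(np.radians(yawdeg))
    t=R.from_matrix(np.array([[c,s,0],[s,-c,0],[0,0,-1]]))
    print("d mm",np.round(r.inv().apply(np.array([x,y,z])-o["eef_pos"])*1e3,1),"rot",np.round((r.inv()*t).as_rotvec(),3),"t",o["time_s"])
E
python3 - <<'E'
from h import *
im=cv2.imread("top0_raw.png");m=vision.camera_model("top");K=m["K"];W=np.linalg.inv(m["extrinsics"])
for n,uv,z in [("cap",(567,348),.059),("bay0end",(574,260.5),.012),("bay1end",(472,334),.012),("bay2end",(651,364),.012),("stand",(397,263),.01),("mat",(380,368),.003),
 ("hoodL",(263,262),.074),("hoodR",(263,375),.074),("rackFL",(306,267),.012),("rackFR",(305,375),.012),("fl0",(301,286),.048),("fl1",(302,320),.048),("fl2",(301,352),.048),("driver",(435,430),.01),("tipbox",(588,450),.04),("lens",(465,172),.06),("post",(647,220),.075),("dish",(336,207),.018)]:
    print(n,np.round(p2w(K,W,uv,z,S)[0],3))
E
```

```text
cap [ 0.504 -0.197  0.059]
bay0end [ 0.668 -0.225  0.012]
bay1end [ 0.528 -0.038  0.012]
bay2end [ 0.48  -0.362  0.012]
stand [0.658 0.102 0.01 ]
mat [0.464 0.129 0.003]
hoodL [0.644 0.334 0.074]
hoodR [0.448 0.325 0.074]
rackFL [0.647 0.27  0.012]
rackFR [0.449 0.264 0.012]
fl0 [0.606 0.271 0.048]
fl1 [0.546 0.267 0.048]
fl2 [0.489 0.267 0.048]
driver [0.355 0.028 0.01 ]
tipbox [ 0.329 -0.237  0.04 ]
lens [ 0.816 -0.018  0.06 ]
post [ 0.729 -0.336  0.075]
dish [0.76  0.217 0.018]
```

```bash
python3 -c "
from h import *
go(.504,-.2,.30,-13)"
```

```text
d mm [ 416.5 -227.6  -69. ] rot [-0.002  0.     0.544] t 0.1
```

Emit:
carry_out(deltas="48 -26 -30 0 0 0.08 0;96 -52 -69 0 0 0.16 0;144 -79 -69 0 0 0.24 0;192 -105 -69 0 0 0.32 0;240 -131 -69 0 0 0.4 0;288 -157 -69 0 0 0.48 0;336 -183 -69 0 0 0.544 0;384 -210 -69 0 0 0.544 0;416 -227 -69 -0.002 0 0.544 0;416 -227 -69 -0.002 0 0.544 0;416 -227 -69 -0.002 0 0.544 0;416 -227 -69 -0.002 0 0.544 0")

```text
time_s: 1.6
eef_pos: [0.503, -0.202, 0.3001]
eef_rot: [0.001, 0.993, -0.114, -0.0]
wrist_force: [-0.2, 0.4, 1.2]
opening: 1.0
grasp_force: 0.0
```

```bash
python3 -c "
from h import *
snap('wrist','w1');o=sensors.get_obs();print(o['eef_pos'],np.degrees(yaw(o)),o['q'])"
```

```text
[ 0.50308485 -0.20205928  0.30022842] -13.117190137299158 [-0.59988156  0.05562093  1.60596426 -0.00178344  1.4789753   1.20001586]
```

View pics/w1.png

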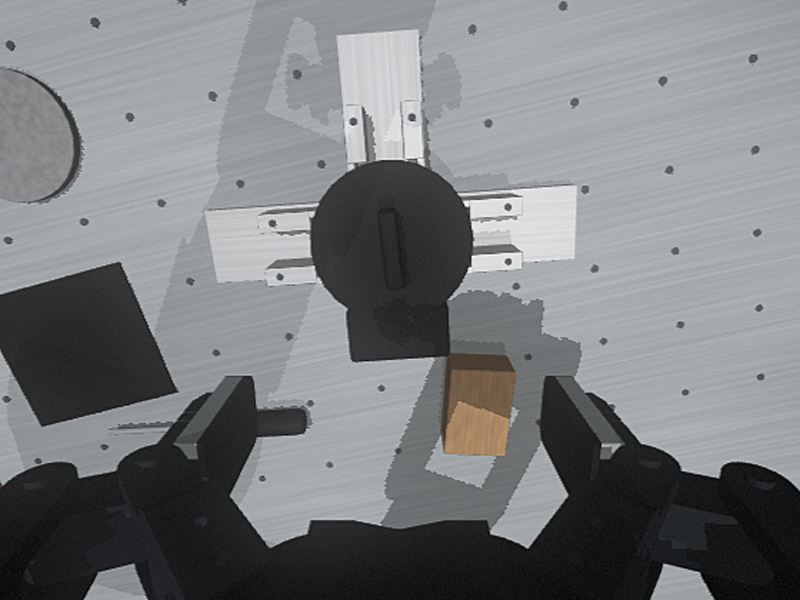

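Wrist view w1: the carousel's arm-end corners are clear, the cap disc centre is near (392,240), and the bar top runs from (388,209) to (397,289).

```bash
cat >> h.py <<'E'
def load(n): d=np.load(n+".npz");return d["im"],d["K"],d["W"]
E
python3 - <<'E'
from h import *
from scipy.optimize import least_squares
im,K,W=load("w1")
uv=np.array([(337,35),(418,29.5),(205,210),(219,283),(576,184),(577,261)])
P=p2w(K,W,uv,.012,S)
def f(p):
    c,s=np.cos(p[2]),np.sin(p[2]);D=p[3];h=p[4]
    L=np.array([(D,h),(D,-h),(h,D),(-h,D),(h,-D),(-h,-D)])
    return (L@np.array([[c,s],[-s,c]])+p[:2]-P[:,:2]).ravel()
r=least_squares(f,[.504,-.2,-.16,.16,.033]);print(r.x,np.degrees(r.x[2]),np.round(r.fun*1e3,1))
print(p2w(K,W,[(392,240)],.059,S), p2w(K,W,[(388,209),(397,289)],.089,S))
# disc mask fit
g=im.max(2);m=(g<60).astype(np.uint8);
cs,_=cv2.findContours(m,cv2.RETR_EXTERNAL,cv2.CHAIN_APPROX_NONE)
uvd=[c[:,0] for c in cs if cv2.pointPolygonTest(c,(274,150),False)>=0]
if uvd:
    p=p2w(K,W,uvd[0].astype(float),.059)[:,:2]
    p=p[np.abs(np.hypot(*(p-r.x[:2]).T)-.066)<.006]; p=p[(p-r.x[:2])@[np.cos(r.x[2]),np.sin(r.x[2])]>-.02]
    q=least_squares(lambda c:np.hypot(*(p-c[:2]).T)-c[2],[*r.x[:2],.066]);print("disc",q.x,len(p),np.std(q.fun))
E
```

```text
[ 0.5053006  -0.19699864 -0.16043379  0.16333105  0.03336648] -9.192179224710177 [-0.3  0.4 -0.2 -1.5 -0.4  0.  -0.3  0.8 -0.6 -1.4  1.8  1.6]
[[ 0.50919484 -0.19765877  0.059     ]] [[ 0.53680989 -0.20157125  0.089     ]
 [ 0.47691266 -0.19423472  0.089     ]]
disc [ 0.5062661  -0.19642528  0.06399535] 186 0.0007248540693282817
```

```bash
python3 -c "
from h import *
go(.506,-.197,.064,-11)"
```

```text
d mm [  1.6  -6.1 236.2] rot [ 0.002 -0.    -0.037] t 1.65
```

Emit:
carry_out(deltas="2 -6 60 0.002 0 -0.037 0.3;2 -6 120 0.002 0 -0.037 0.4;2 -6 170 0.002 0 -0.037 0.5;2 -6 210 0.002 0 -0.037 0.5;2 -6 236 0.002 0 -0.037 0.5;2 -6 236 0.002 0 -0.037 0.5;2 -6 236 0.002 0 -0.037 1;2 -6 236 0.002 0 -0.037 1;2 -6 236 0.002 0 -0.037 1;2 -6 236 0.002 0 -0.037 1;2 -6 236 0.002 0 -0.037 1;2 -6 236 0.002 0 -0.037 1")

```text
time_s: 3.15
eef_pos: [0.5083, -0.1972, 0.0662]
eef_rot: [0.001, 0.995, -0.095, 0.002]
wrist_force: [-2.1, -0.9, 7.8]
opening: 0.15
grasp_force: 60.0
```

```bash
python3 -c "
from h import *
o=sensors.get_obs();print(o['eef_pos'],np.degrees(yaw(o)),o['wrist_force'],o['torque'],o['grasp_force'],o['opening'])"
```

```text
[ 0.50826772 -0.19720747  0.06621276] -10.891960055708587 [-2.09508188 -0.9362342   7.79855032] [-0.11440681  0.1744165  -0.02557434] 60.00523030757904 0.14984291930905608
```

Emit:
carry_out(deltas="0 0 -2 0 0 0 1;-0.5 0 -2 0 0 -0.13 1;-1 0 -2 0 0 -0.26 1;-1 0 -2 0 0 -0.39 1;-1 0 -2 0 0 -0.52 1;-1 0 -2 0 0 -0.65 1;-1 0 -2 0 0 -0.78 1;-1 0 -2 0 0 -0.91 1;-1 0 -2 0 0 -1.04 1;-1 0 -2 0 0 -1.17 1;-1 0 -2 0 0 -1.3 1;-1 0 -2 0 0 -1.42 1")

```text
time_s: 4.65
eef_pos: [0.5061, -0.1958, 0.0663]
eef_rot: [0.0, 0.816, 0.579, 0.0]
wrist_force: [1.2, -0.3, -1.5]
opening: 0.147
grasp_force: 58.9
```

```bash
python3 -c "
from h import *
o=sensors.get_obs();print(o['eef_pos'],np.degrees(yaw(o)),o['wrist_force'],o['torque'],o['grasp_force'],o['opening'],o['q'])
go(.656,.105,.3,73)"
```

```text
[ 0.50610459 -0.19580187  0.06630361] 70.69469419711253 [ 1.15045805 -0.32925587 -1.45782926] [-0.01292768 -0.14203694 -0.06115089] 58.857457637786865 0.1471313889319555 [-5.88282624e-01  3.19589407e-01  1.80730168e+00  6.19139507e-04
  1.01417799e+00 -2.51668319e-01]
d mm [ 333.5   42.2 -233.5] rot [ 0.001 -0.    -0.04 ] t 4.65
```

Emit:
carry_out(deltas="0 0 -10 0 0 0 1;0 0 -25 0 0 0 1;0 0 -60 0 0 0 1;0 0 -110 0 0 0 1;40 5 -150 0 0 0 1;90 12 -150 0 0 0 1;140 19 -150 0 0 0 1;190 25 -150 0 0 0 1;240 31 -150 0 0 0 1;290 37 -150 0 0 0 1;333 42 -150 0 0 0 1;333 42 -150 0 0 0 1")

```text
time_s: 6.15
eef_pos: [0.6574, 0.107, 0.2171]
eef_rot: [0.0, 0.816, 0.578, 0.001]
wrist_force: [-0.9, -0.5, -2.6]
opening: 0.15
grasp_force: 59.1
```

```bash
python3 -c "
from h import *
o=sensors.get_obs();print(o['eef_pos'],np.degrees(yaw(o)),o['wrist_force'],o['torque'],o['grasp_force'],o['opening'])
snap('top','t1')
go(.656,.103,.066,70.7)"
```

```text
[0.65736364 0.10704691 0.21714188] 70.60046610726309 [-0.88013242 -0.53739479 -2.61627667] [-0.05735665  0.04436046 -0.02127713] 59.128443002700806 0.14987596392568248
d mm [ -2.4  -0.2 150.9] rot [ 0.001 -0.    -0.003] t 6.2
```

View pics/t1.png

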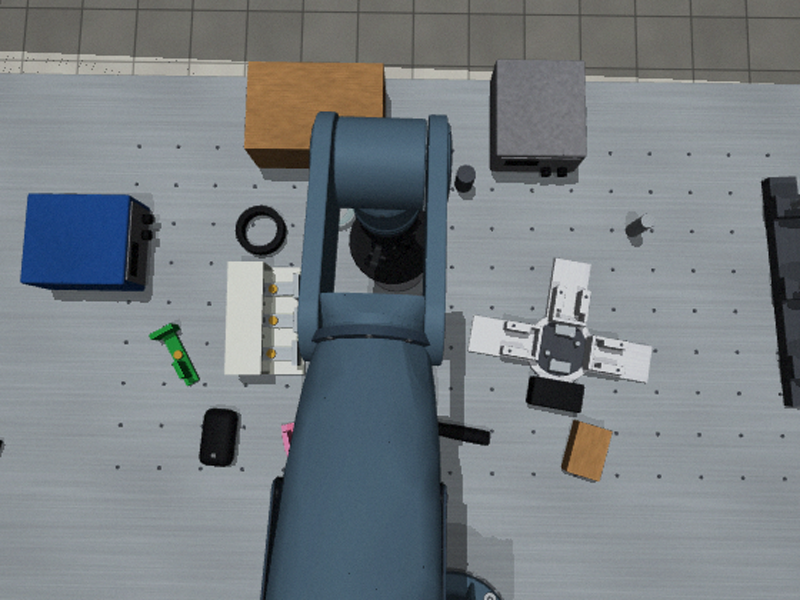

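The cap is lifted and the well is empty. Next I lower it onto the stand.

Emit:
carry_out(deltas="-2 0 50 0 0 0 1;-2 0 100 0 0 0 1;-2 0 130 0 0 0 1;-2 0 143 0 0 0 1;-2 0 148 0 0 0 1;-2 0 151 0 0 0 1;-2 0 152 0 0 0 1;-2 0 152 0 0 0 1;-2 0 152 0 0 0 0.6;-2 0 152 0 0 0 0.5;-2 0 152 0 0 0 0.5;-2 0 152 0 0 0 0.5")

```text
time_s: 7.7
eef_pos: [0.6565, 0.1019, 0.0645]
eef_rot: [0.0, 0.817, 0.577, 0.0]
wrist_force: [0.2, -0.8, 0.2]
opening: 0.498
grasp_force: 0.0
```

```bash
python3 -c "
from h import *
o=sensors.get_obs();print(o['eef_pos'],np.degrees(yaw(o)),o['wrist_force'],o['opening'])
go(.55,.19,.33,86)"
```

```text
[0.65645043 0.10192953 0.06450455] 70.46247246058127 [ 0.16500688 -0.7636771   0.19713735] 0.4982081757321192
d mm [  47.5 -129.6 -265.6] rot [ 0.001 -0.    -0.271] t 7.7
```

```bash
python3 -c "
from h import *
go(.54,.22,.31,2.6)"
```

```text
d mm [  72.4 -149.1 -245.6] rot [ 0.000e+00 -1.000e-03  1.184e+00] t 7.7
```

Emit:
carry_out(deltas="0 0 -40 0 0 0 0.5;0 0 -100 0 0 0 0.5;0 0 -160 0 0 0.1 0.5;20 -40 -210 0 0 0.25 0.5;40 -80 -245 0 0 0.4 0.5;60 -120 -245 0 0 0.55 0.5;72 -149 -245 0 0 0.7 0.5;72 -149 -245 0 0 0.85 0.5;72 -149 -245 0 0 1.0 0.5;72 -149 -245 0 0 1.1 0.5;72 -149 -245 0 0 1.184 0.5;72 -149 -245 0 0 1.184 0.5")

```text
time_s: 9.2
eef_pos: [0.5398, 0.2196, 0.3093]
eef_rot: [0.0, 1.0, 0.023, 0.0]
wrist_force: [-0.2, 0.0, -0.1]
opening: 0.503
grasp_force: 0.0
```

```bash
python3 -c "
from h import *
snap('wrist','w2');o=sensors.get_obs();print(o['eef_pos'],np.degrees(yaw(o)),o['q'])"
```

```text
[0.53985603 0.21959417 0.30934582] 2.722557692402622 [ 1.82851786e-01  1.43734334e-01  1.49225321e+00 -9.78331292e-05
  1.50503743e+00  1.70613692e+00]
```

View pics/w2.png

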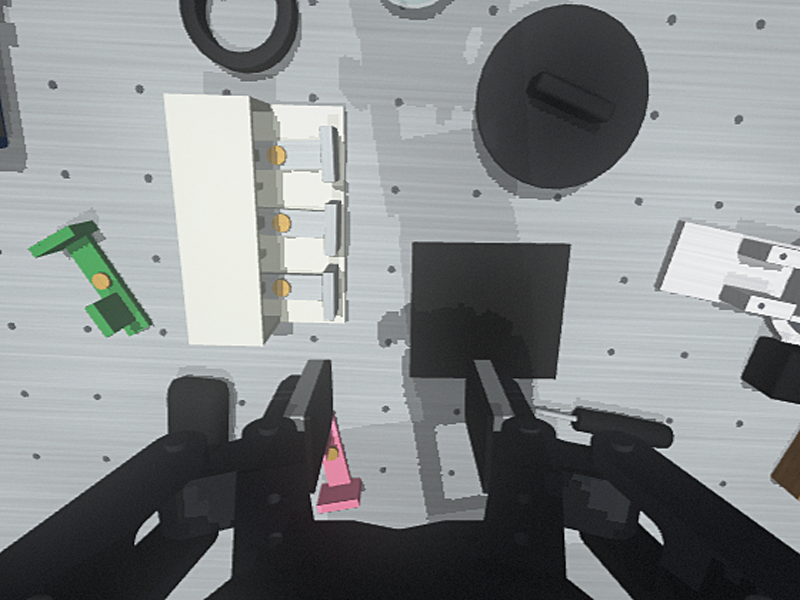

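Wrist view w2: the cap stands on the stand. The three flanges are near (331,154), (333,228) and (331,292), and the mat corners are about (412,242), (570,243), (556,378) and (413,378). I need a closer crop of the flanges.

```bash
python3 -c "
from h import *
im,K,W=load('w2')
c=im[65:235,165:255];cv2.imwrite('pics/c2.png',cv2.resize(c,None,fx=3.5,fy=3.5,interpolation=cv2.INTER_CUBIC))"
```

```text
(no output)
```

View pics/c2.png

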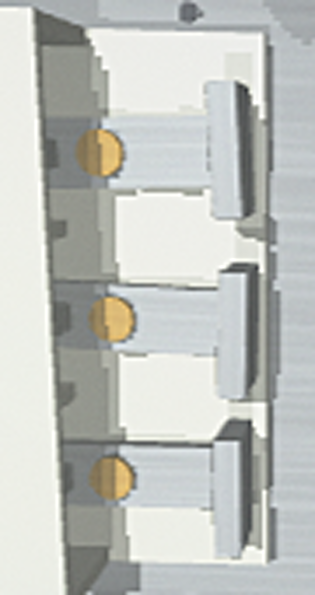

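```bash
python3 -c "
from h import *
im,K,W=load('w2')
f=lambda a:(np.array(a)+.5)/3.5-.5+[165,65]
P=p2w(K,W,f([(226,150),(234,334),(228,497)]),.048);print(P)
F=p2w(K,W,f([(265,33),(267,560)]),.012);d=F[0]-F[1];print('shelf front',F,np.degrees(np.arctan2(d[1],d[0])))
print('brass',p2w(K,W,f([(101,153),(113,319),(112,479)]),.024))
m=p2w(K,W,[(412,242),(570,243),(556,378),(413,378)],.003,S);print(m,m.mean(0))
go(*P[0][:2],.12,2.6)
"
```

```text
[[0.60847934 0.28053611 0.048     ]
 [0.54838269 0.27750653 0.048     ]
 [0.49034264 0.27922709 0.048     ]]
shelf front [[0.64779299 0.27230857 0.012     ]
 [0.45444367 0.26874706 0.012     ]] 1.0552724437573282
brass [[0.60531494 0.32713994 0.024     ]
 [0.54802646 0.32424076 0.024     ]
 [0.4881408  0.32591718 0.024     ]]
[[0.53257879 0.20765331 0.003     ]
 [0.5384983  0.05986144 0.003     ]
 [0.39995375 0.05378524 0.003     ]
 [0.39319995 0.19906143 0.003     ]] [0.4660577  0.13009035 0.003     ]
d mm [ 71.3 -57.6 189.4] rot [ 0.    -0.001  0.002] t 9.25
```

Emit:
carry_out(deltas="40 -30 40 0 0 0 0.6;71 -58 90 0 0 0 0.6;71 -58 150 0 0 0 0.6;71 -58 200 0 0 0 0.6;71 -58 240 0 0 0 0.6;71 -58 265 0 0 0 0.6;71 -58 279 0 0 0 0.6;71 -58 279 0 0 0 0.8;71 -58 279 0 0 0 1;71 -58 279 0 0 0 1;71 -58 279 0 0 0 1;71 -58 279 0 0 0 1")

```text
time_s: 10.75
eef_pos: [0.6087, 0.2809, 0.0311]
eef_rot: [-0.0, 1.0, 0.023, 0.001]
wrist_force: [-1.5, 0.3, 1.4]
opening: 0.098
grasp_force: 62.4
```

```bash
python3 -c "
from h import *
o=sensors.get_obs();print(o['eef_pos'],np.degrees(yaw(o)),o['wrist_force'],o['torque'],o['grasp_force'],o['opening'])
go(.468,.078,.08,2)"
```

```text
[0.60869507 0.28090727 0.03108388] 2.6245637591933932 [-1.50294047  0.29948472  1.35171073] [-0.05925608  0.08795485 -0.03783542] 62.38444447517395 0.0980137106685283
d mm [-149.8  196.2  -49.2] rot [-0.    -0.002  0.011] t 10.75
```

Emit:
carry_out(deltas="0 25 0 0 0 0 1;0 50 0 0 0 0 1;0 80 0 0 0 0 1;0 90 -20 0 0 0 1;-30 110 -40 0 0 0 1;-75 140 -40 0 0 0 1;-120 175 -40 0 0 0 1;-150 196 -40 0 0 0 1;-150 196 -20 0 0 0 1;-150 196 0 0 0 0 1;-150 196 8 0 0 0 1;-150 196 9 0 0 0 1")

```text
time_s: 12.25
eef_pos: [0.4678, 0.078, 0.022]
eef_rot: [0.0, 1.0, 0.023, 0.0]
wrist_force: [-5.0, -1.0, 9.8]
opening: 0.098
grasp_force: 63.5
```

```bash
python3 -c "
from h import *
o=sensors.get_obs();print(o['eef_pos'],np.degrees(yaw(o)),o['wrist_force'],o['torque'],o['grasp_force'],o['opening'])"
```

```text
[0.46782791 0.07804501 0.02203442] 2.6385890357107313 [-4.98379364 -1.02545669  9.838265  ] [-1.46718778e-01  7.19789907e-01 -5.98299726e-06] 63.454270362854004 0.09788294604443974
```

Emit:
carry_out(deltas="0 0 0 0 0 0 0.5;0 0 0 0 0 0 0.5;0 0 -40 0 0 0 0.5;0 0 -100 0 0 -0.18 0.5;0 -20 -130 0 0 -0.36 0.5;0 -40 -150 0 0 -0.54 0.5;0 -60 -150 0 0 -0.72 0.5;-2 -78 -150 0 0 -0.9 0.5;-2 -78 -150 0 0 -1.08 0.5;-2 -78 -150 0 0 -1.26 0.5;-2 -78 -150 0 0 -1.44 0.5;-2 -78 -150 0 0 -1.56 0.5")

```text
time_s: 13.75
eef_pos: [0.4618, 0.1561, 0.1716]
eef_rot: [0.0, 0.693, 0.721, 0.0]
wrist_force: [-0.2, -0.7, 0.0]
opening: 0.498
grasp_force: 0.0
```

```bash
python3 -c "
from h import *
snap('wrist','w3');o=sensors.get_obs();print(o['eef_pos'],np.degrees(yaw(o)),o['wrist_force'])"
```

```text
[0.46183727 0.15608475 0.17153527] 92.51274211958864 [-0.14992488  0.13337269 -0.31293316]
```

View pics/w3.png

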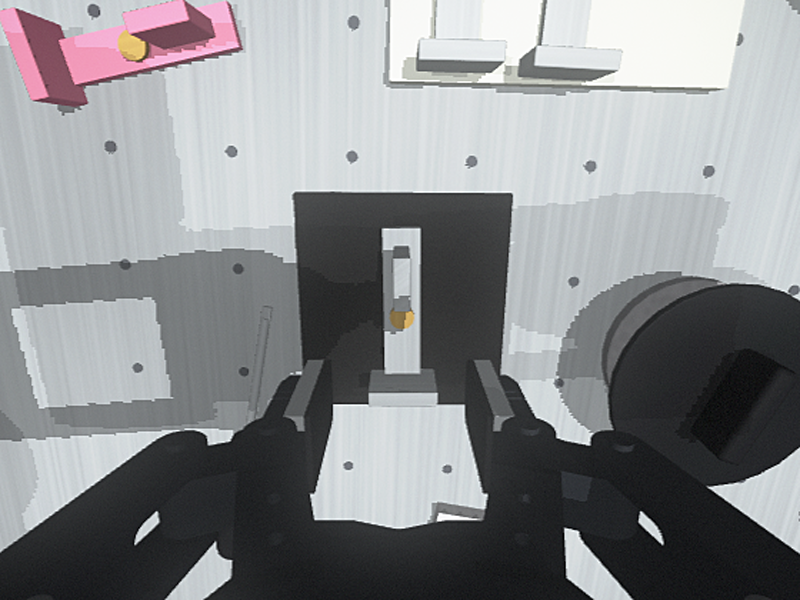

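Wrist view w3: the carrier lies flat on the mat. The rib's top face centre is at (402,278), the plate tail corners are at (382,228) and (420,228), and the flange top is at about (403,380).

```bash
python3 -c "
from h import *
im,K,W=load('w3')
t=p2w(K,W,[(382,228.5),(420,228.5)],.011,S);print(t,t.mean(0))
print('rib',p2w(K,W,[(402,258),(402,297)],.049,S)); f=p2w(K,W,[(370,371),(435,371)],.039,S);print('fl',f)
tail=t.mean(0);fl=f.mean(0);d=fl-tail;print('yaw',np.degrees(np.arctan2(d[1],d[0])),np.hypot(*d[:2]))
g=p2w(K,W,[(402,278)],.049,S)[0]
go(*g[:2],.022,92.5)
"
```

```text
[[0.45038545 0.18335267 0.011     ]
 [0.47413413 0.18429198 0.011     ]] [0.46225979 0.18382233 0.011     ]
rib [[0.4630479  0.17306982 0.049     ]
 [0.46399021 0.15046238 0.049     ]]
fl [[0.44639167 0.09898494 0.039     ]
 [0.48658546 0.10056767 0.039     ]]
yaw -87.1195914097976 0.08415233972502621
d mm [  5.4   1.8 149.5] rot [ 0.001 -0.     0.   ] t 13.8
```

Emit:
carry_out(deltas="1 1.5 40 0 0 0 0.6;1 1.5 80 0 0 0 0.6;1 1.5 115 0 0 0 0.6;1 1.5 138 0 0 0 0.6;1 1.5 152 0 0 0 0.6;1 1.5 152 0 0 0 0.6;1 1.5 152 0 0 0 1;1 1.5 152 0 0 0 1;1 1.5 152 0 0 0 1;1 1.5 152 0 0 0 1;1 1.5 152 0 0 0 1;1 1.5 152 0 0 0 1")

```text
time_s: 15.3
eef_pos: [0.4646, 0.1571, 0.0205]
eef_rot: [0.001, 0.695, 0.719, 0.001]
wrist_force: [0.3, 0.2, 6.1]
opening: 0.105
grasp_force: 59.5
```

```bash
python3 -c "
from h import *
o=sensors.get_obs();print(o['eef_pos'],np.degrees(yaw(o)),o['wrist_force'],o['torque'],o['grasp_force'],o['opening'])
c=np.array([.5055,-.1967]);y=np.radians(-9.2)
for n,a,ty in (('bay0',0,-9.2),('bay1',90,80.8),('bay2',-90,-99.2)):
    u=np.array([np.cos(y+np.radians(a)),np.sin(y+np.radians(a))]);p=c+u*(.107+.028);print(n,p)
    go(*p,.12,ty)
"
```

```text
[0.46457522 0.15714302 0.02048465] 92.00300198055723 [0.28702067 0.21542262 6.11888384] [0.02620815 0.13705408 0.01540475] 59.54895257949829 0.10470537863790963
bay0 [ 0.6387634  -0.21828396]
d mm [-381.3  161.3  -99.1] rot [ 0.002 -0.003  1.766] t 15.3
bay1 [ 0.52708396 -0.0634366 ]
d mm [-222.6   55.1  -99.4] rot [ 0.003 -0.     0.196] t 15.3
bay2 [ 0.48391604 -0.3299634 ]
d mm [-487.5    2.6  -99.6] rot [ 1.000e-03  5.000e-03 -2.946e+00] t 15.3
```

Emit:
carry_out(deltas="0 0 -30 0 0 0 1;0 0 -80 0 0 0 1;-40 10 -120 0 0 0.05 1;-85 20 -120 0 0 0.1 1;-130 32 -120 0 0 0.15 1;-175 43 -120 0 0 0.196 1;-215 53 -120 0 0 0.196 1;-223 55 -120 0 0 0.196 1;-223 55 -120 0 0 0.196 1;-223 55 -120 0 0 0.196 1")

```text
time_s: 16.55
eef_pos: [0.5254, -0.0627, 0.139]
eef_rot: [-0.0, 0.761, 0.648, 0.0]
wrist_force: [-0.1, 0.3, -1.7]
opening: 0.108
grasp_force: 58.7
```

```bash
python3 -c "
from h import *
im,K,W=snap('wrist','w4');o=sensors.get_obs();print(o['eef_pos'],np.degrees(yaw(o)),o['wrist_force'],o['opening'])
cv2.imwrite('pics/w4c.png',cv2.resize(im[180:420,140:420],(800,686))[:600])"
```

```text
[ 0.52555494 -0.06261828  0.13909819] 80.85471167780138 [ 0.94901056 -0.28101728 -1.63255881] 0.1043157221706779
```

View pics/w4.png

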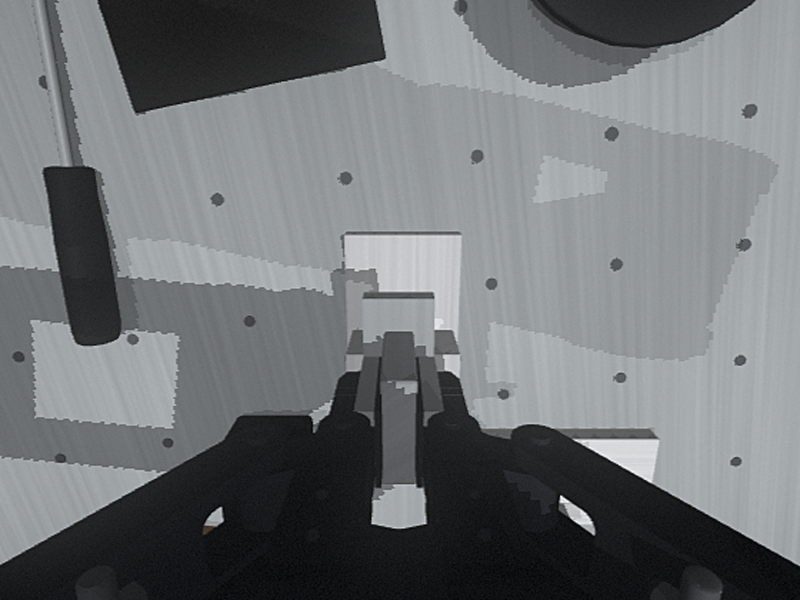

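Wrist view w4: the carrier is level in the gripper over bay1. The arm-end corners are at (344,234) and (461,234). The tail's bottom edge is near y=293 and its top edge near y=298, from x=363 to 433.

```bash
python3 -c "
from h import *
im,K,W=load('w4')
o=sensors.get_obs()
a=p2w(K,W,[(344,234.5),(461,234.5)],.012,S).mean(0)
b=p2w(K,W,[(363,298),(433,298)],.131,S);print(np.hypot(*(b[1]-b[0])[:2]));b=b.mean(0)
b2=p2w(K,W,[(363,293),(433,293)],.123,S).mean(0)
u=np.array([np.cos(np.radians(80.8)),np.sin(np.radians(80.8))]);v=np.array([-u[1],u[0]])
c=np.array([.5055,-.1967])
for n,p in(('armend',a),('tail',b),('tail2',b2),('tcp',o['eef_pos'])): print(n,p,(p[:2]-c)@u,(p[:2]-c)@v)
g=im.astype(int).sum(2)//3
print(g[155:172,265]); print(g[200:215,270])
"
```

```text
0.02252883344285454
armend [ 0.53187075 -0.0339737   0.012     ] 0.16484922334481528 -1.464758836367378e-05
tail [ 0.52940222 -0.03498593  0.131     ] 0.16345533536788232 0.0022602893875885337
tail2 [ 0.52928662 -0.03560249  0.123     ] 0.16282822546972814 0.0022758290749782285
tcp [ 0.52555494 -0.06261828  0.13909819] 0.13556333616708827 0.001640185086975502
[156 156 156 154 156 156 161  96  93 144 205 198 197 196 197 196 199]
[200 201 203 214 144  84  87  86  78 147 167 164 162 161 163]
```

Emit:
carry_out(deltas="0 2 20 0 0 0 1;0 2 45 0 0 0 1;0 2 60 0 0 0 1;0 2 68 0 0 0 1;0 2 74 0 0 0 1;0 2 80 0 0 0 1;0 2 86 0 0 0 1")

```text
time_s: 17.48
eef_pos: [0.5284, -0.0644, 0.0534]
eef_rot: [0.001, 0.762, 0.648, 0.0]
wrist_force: [0.8, 0.8, 0.1]
opening: 0.105
grasp_force: 58.8
```

```bash
python3 -c "
from h import *
o=sensors.get_obs();print(o['eef_pos'],np.degrees(yaw(o)),o['wrist_force'],o['torque'],o['opening'])"
```

```text
[ 0.52841582 -0.06443136  0.05337448] 80.76789012042637 [0.84737127 0.78165079 0.09844573] [ 0.05173733  0.04413385 -0.03335733] 0.10513560752328595
```

Emit:
carry_out(deltas="0 0 8 0 0 0 1;0 0 16 0 0 0 1;0 0 22 0 0 0 1;0 0 24 0 0 0 1;0 0 24 0 0 0 1;0 0 24 0 0 0 0.6;0 0 24 0 0 0 0.6;0 0 24 0 0 0 0.6")

```text
time_s: 18.48
eef_pos: [0.5282, -0.0643, 0.0293]
eef_rot: [0.0, 0.762, 0.648, 0.0]
wrist_force: [-0.6, -0.7, -0.8]
opening: 0.402
grasp_force: 0.0
```

```bash
python3 -c "
from h import *
o=sensors.get_obs();print(o['eef_pos'],np.degrees(yaw(o)),o['wrist_force'],o['torque'],o['opening'])
go(.549,.278,.25,2)
go(.5055,-.1967,.28,80.8)"
```

```text
[ 0.52819432 -0.06431447  0.02932929] 80.77616964023386 [-0.5566334  -0.73825125 -0.76114436] [ 0.00969154 -0.02741373 -0.05208598] 0.40243836451992276
d mm [ 341.2  -34.2 -220.7] rot [ 1.000e-03 -1.000e-03  1.375e+00] t 18.475
d mm [-134.3   -1.  -250.7] rot [ 0.001 -0.    -0.   ] t 18.475
```

Emit:
carry_out(deltas="0 0 -30 0 0 0 0.6;0 0 -80 0 0 0 0.6;0 0 -130 0 0 0 0.6;0 0 -180 0 0 0 0.6")

```text
time_s: 18.98
eef_pos: [0.5278, -0.0642, 0.2109]
eef_rot: [0.0, 0.762, 0.648, 0.0]
wrist_force: [0.2, 0.9, 0.3]
opening: 0.401
grasp_force: 0.0
```

```bash
cat >> h.py <<'E'
def rackcheck():
    a=cv2.imread("top0_raw.png").astype(int);b=vision.camera("top").astype(int);d=np.abs(a-b).max(2)
    for n,(x,y) in dict(A=(202,200),B=(202,225),C=(202,247)).items(): print(n,(d[y-9:y+10,x-15:x+13]>25).sum(),end=" ")
    print()
E
python3 -c "
from h import *
rackcheck()
go(.5484,.2775,.031,2)"
```

```text
A 339 B 0 C 0 
d mm [341.5 -40.3 186.4] rot [ 0.011 -0.006  1.375] t 19.025
```

Emit:
carry_out(deltas="55 -5 0 0 0 0.12 0.6;110 -11 0 0 0 0.3 0.6;165 -17 0 0 0 0.48 0.6;220 -23 0 0 0 0.66 0.6;275 -29 0 0 0 0.84 0.6;320 -33 0 0 0 1.02 0.6;341 -35 0 0 0 1.2 0.6;341 -35 30 0 0 1.375 0.6;341 -35 80 0 0 1.375 0.6;341 -35 130 0 0 1.375 0.6;341 -35 160 0 0 1.375 0.6;341 -35 160 0 0 1.375 0.6")

```text
time_s: 20.52
eef_pos: [0.5457, 0.2772, 0.0461]
eef_rot: [0.001, 1.0, 0.017, -0.003]
wrist_force: [0.1, 1.2, -0.2]
opening: 0.4
grasp_force: 0.0
```

```bash
python3 -c "
from h import *
o=sensors.get_obs();print(o['eef_pos'],np.degrees(yaw(o)),o['wrist_force'])
go(.5484,.2775,.031,2)"
```

```text
[0.54566336 0.27718234 0.04611911] 1.9909838410866694 [ 0.13300341  1.21780561 -0.16322889]
d mm [ 2.8 -0.2 15.1] rot [ 0.002  0.006 -0.   ] t 20.525
```

Down 15 mm, grip, then pull out and place on the mat as before.

Emit:
carry_out(deltas="2 0 15 0 0 0 0.6;2 0 15 0 0 0 0.6;2 0 15 0 0 0 1;2 0 15 0 0 0 1;2 0 15 0 0 0 1;2 0 15 0 0 0 1;2 0 15 0 0 0 1")

```text
time_s: 21.4
eef_pos: [0.5512, 0.2783, 0.0356]
eef_rot: [-0.0, 1.0, 0.017, 0.001]
wrist_force: [-0.7, -0.0, 6.0]
opening: 0.099
grasp_force: 61.9
```

```bash
python3 -c "
from h import *
o=sensors.get_obs();print(o['eef_pos'],np.degrees(yaw(o)),o['wrist_force'],o['torque'],o['opening'],o['grasp_force'])
go(.468,.078,.022,2)"
```

```text
[0.55116301 0.27833364 0.03556542] 1.995549343351735 [-0.66788354 -0.02148394  5.95809344] [-0.01501615  0.06618992  0.01223737] 0.09880847171760873 61.857147216796875
d mm [-90.1 197.3  13.2] rot [-0.001 -0.003 -0.   ] t 21.4
```

Emit:
carry_out(deltas="0 25 0 0 0 0 1;0 50 0 0 0 0 1;0 80 0 0 0 0 1;0 90 -20 0 0 0 1;-20 120 -35 0 0 0 1;-50 150 -35 0 0 0 1;-90 197 -30 0 0 0 1;-90 197 -15 0 0 0 1;-90 197 0 0 0 0 1;-90 197 7 0 0 0 1;-90 197 9 0 0 0 1;-90 197 9 0 0 0 1")

```text
time_s: 22.9
eef_pos: [0.4677, 0.0787, 0.0265]
eef_rot: [0.0, 1.0, 0.018, -0.0]
wrist_force: [-7.8, -0.9, 16.5]
opening: 0.095
grasp_force: 63.3
```

```bash
python3 -c "
from h import *
o=sensors.get_obs();print(o['eef_pos'],np.degrees(yaw(o)),o['wrist_force'],o['torque'],o['opening'],o['grasp_force'])"
```

```text
[0.4677029  0.07872398 0.02650431] 2.1065995917896636 [-7.80403673 -0.85911371 16.50369723] [-0.19651913  1.40948216  0.0825344 ] 0.09477658567689039 63.333388566970825
```

Emit:
carry_out(deltas="0 0 0 0 0 0 0.5;0 0 0 0 0 0 0.5;0 0 -40 0 0 0 0.5;0 0 -100 0 0 -0.18 0.5;0 -20 -130 0 0 -0.36 0.5;0 -40 -150 0 0 -0.54 0.5;0 -60 -150 0 0 -0.72 0.5;-2 -78 -150 0 0 -0.9 0.5;-2 -78 -150 0 0 -1.08 0.5;-2 -78 -150 0 0 -1.26 0.5;-2 -78 -150 0 0 -1.44 0.5;-2 -78 -150 0 0 -1.57 0.5")

```text
time_s: 24.4
eef_pos: [0.4624, 0.1563, 0.1751]
eef_rot: [0.0, 0.693, 0.721, 0.0]
wrist_force: [-0.3, 0.7, -0.7]
opening: 0.5
grasp_force: 0.0
```

```bash
cat >> h.py <<'E'
def matcarrier(name):
    "bright/steel blob on the dark mat near the hand; returns tail centre, yaw"
    im,K,W=snap("wrist",name)
    uv0=w2p(K,W,[.466,.16,.003])[0]
    g=im.max(2); print("px",uv0)
    rows=range(int(uv0[1])-45,int(uv0[1])+5,3)
    for r in rows:
        x=np.where(g[r]>110)[0];x=x[np.abs(x-uv0[0])<45]
        print(r,(x.min(),x.max()) if len(x) else None,end=" ")
    print()
E
python3 -c "
from h import *
o=sensors.get_obs();print(o['eef_pos'],np.degrees(yaw(o)))
matcarrier('w5')"
```

```text
[0.46240986 0.15627232 0.17505346] 92.25952687024517
px [282.93148884 183.43477506]
138 None 141 None 144 None 147 None 150 None 153 None 156 None 159 (np.int64(265), np.int64(291)) 162 (np.int64(265), np.int64(291)) 165 (np.int64(265), np.int64(291)) 168 (np.int64(265), np.int64(291)) 171 (np.int64(265), np.int64(291)) 174 (np.int64(269), np.int64(291)) 177 (np.int64(266), np.int64(291)) 180 (np.int64(266), np.int64(290)) 183 (np.int64(266), np.int64(290)) 186 (np.int64(266), np.int64(290))
```

View pics/w5.png

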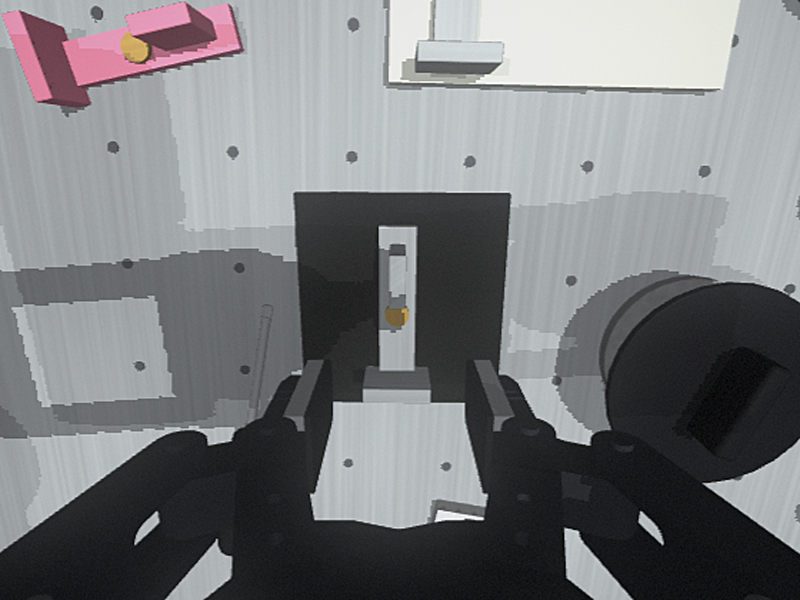

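Wrist view w5: the second carrier lies flat on the mat. Its tail edge is at y≈226, x 378 to 417, and the flange centre is at about x=397.

```bash
python3 -c "
from h import *
im,K,W=load('w5')
t=p2w(K,W,[(378,226.5),(417,226.5)],.011,S).mean(0);f=p2w(K,W,[(364,367),(430,367)],.039,S).mean(0);d=f-t;y=np.arctan2(d[1],d[0]);print(t,f,np.degrees(y))
g=t[:2]+np.array([np.cos(y),np.sin(y)])*.027;print(g)
go(*g,.020,np.degrees(y)+180)
"
```

```text
[0.46048852 0.18465682 0.011     ] [0.46347756 0.10089734 0.039     ] -87.95621056876875
[0.46145143 0.15767399]
d mm [  1.5  -0.9 155.1] rot [ 0.    -0.     0.008] t 24.45
```

Emit:
carry_out(deltas="1.5 -0.5 40 0 0 0 0.6;1.5 -0.5 80 0 0 0 0.6;1.5 -0.5 115 0 0 0 0.6;1.5 -0.5 140 0 0 0 0.6;1.5 -0.5 155 0 0 0 0.6;1.5 -0.5 155 0 0 0 0.6;1.5 -0.5 155 0 0 0 1;1.5 -0.5 155 0 0 0 1;1.5 -0.5 155 0 0 0 1;1.5 -0.5 155 0 0 0 1;1.5 -0.5 155 0 0 0 1;1.5 -0.5 155 0 0 0 1")

```text
time_s: 25.95
eef_pos: [0.4629, 0.1576, 0.0215]
eef_rot: [0.001, 0.695, 0.719, 0.001]
wrist_force: [-0.3, 0.5, 7.0]
opening: 0.109
grasp_force: 59.5
```

```bash
python3 -c "
from h import *
o=sensors.get_obs();print(o['eef_pos'],np.degrees(yaw(o)),o['wrist_force'],o['opening'],o['q'])
y=np.radians(-9.2);p=np.array([.5055,-.1967])+.135*np.array([np.cos(y),np.sin(y)])
print(p);go(*p,.14,-9.2)
"
```

```text
[0.46293933 0.1575541  0.0214523 ] 91.946727738116 [-0.34556826  0.46860263  6.96544258] 0.10863974342156699 [8.47302949e-02 2.99672368e-01 1.95611449e+00 4.38756739e-05
 8.82972192e-01 5.07259306e-02]
[ 0.6387634  -0.21828396]
d mm [-381.6  163.3 -118.2] rot [ 0.002 -0.003  1.765] t 25.95
```

Emit:
carry_out(deltas="0 0 -40 0 0 0 1;0 0 -90 0 0 0.1 1;-30 15 -120 0 0 0.28 1;-75 35 -120 0 0 0.46 1;-120 55 -120 0 0 0.64 1;-170 75 -120 0 0 0.82 1;-220 95 -120 0 0 1.0 1;-270 115 -120 0 0 1.18 1;-320 138 -120 0 0 1.36 1;-360 155 -120 0 0 1.54 1;-382 163 -120 0 0 1.7 1;-382 163 -120 0 0 1.765 1")

```text
time_s: 27.45
eef_pos: [0.6376, -0.2211, 0.1397]
eef_rot: [0.0, 0.997, -0.083, 0.0]
wrist_force: [-0.3, 0.8, -1.6]
opening: 0.104
grasp_force: 59.0
```

Emit:
carry_out(deltas="0 0 0 0 0 0 1;0 0 0 0 0 0 1;0 0 0 0 0 0 1")

```text
time_s: 27.82
eef_pos: [0.6376, -0.2184, 0.1404]
eef_rot: [-0.0, 0.997, -0.079, 0.0]
wrist_force: [-1.4, -0.2, -2.1]
opening: 0.103
grasp_force: 59.0
```

```bash
python3 -c "
from h import *
im,K,W=snap('wrist','w6');o=sensors.get_obs();print(o['eef_pos'],np.degrees(yaw(o)),o['wrist_force'],o['opening'])
y=np.radians(-9.2);p=np.array([.5055,-.1967])+.135*np.array([np.cos(y),np.sin(y)])
go(*p,.14,-9.2)
"
```

```text
[ 0.63765073 -0.21843437  0.14046349] -9.11517669118847 [-0.60915601 -0.02712189 -2.12030153] 0.10660868224579502
d mm [ 1.1 -0.3  0.5] rot [-0.    -0.001  0.001] t 27.875
```

View pics/w6.png

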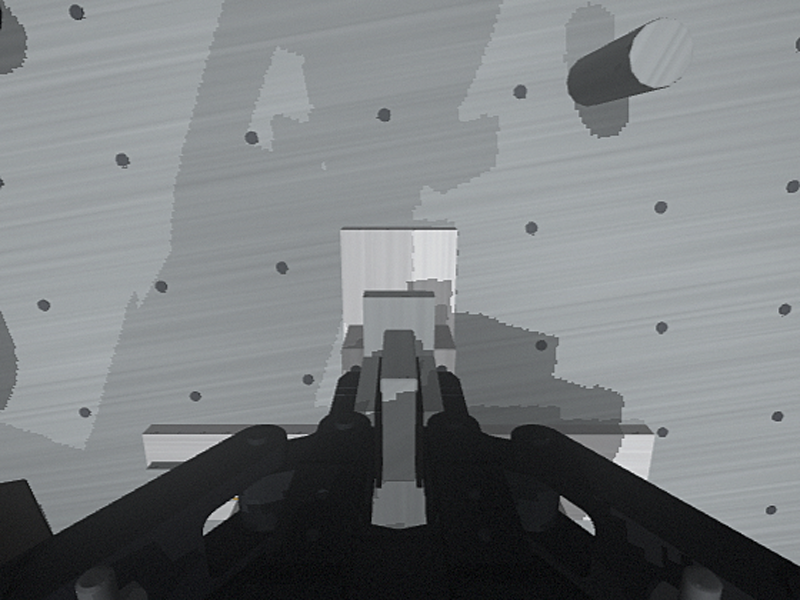

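Wrist view w6: the carrier is over bay0. The arm-end corners are at (341,230) and (457,230), and the tail is at x 363 to 434, y 292 to 297.

```bash
python3 -c "
from h import *
c=np.array([.5055,-.1967])
for nm,A,B,tz,ang in (('w4',[(344,234.5),(461,234.5)],[(363,298),(433,298)],.1300,80.8),('w6',[(341,230),(457,230)],[(363,297),(434,297)],.1300,-9.2)):
    im,K,W=load(nm)
    a=p2w(K,W,A,.012,S).mean(0)[:2]-c;b=p2w(K,W,B,tz,S).mean(0)[:2]-c
    u=np.array([np.cos(np.radians(ang)),np.sin(np.radians(ang))]);v=np.array([-u[1],u[0]])
    print(nm,a@u,a@v,b@u,b@v)
"
```

```text
w4 0.16484922334481528 -1.464758836367378e-05 0.16315638279962108 0.0022622017641178273
w6 0.16415683831551636 0.00043943927852764736 0.16016496941424901 0.0007009224554481462
```

Emit:
carry_out(deltas="1.7 0.2 20 0 0 0 1;1.7 0.2 45 0 0 0 1;1.7 0.2 60 0 0 0 1;1.7 0.2 68 0 0 0 1;1.7 0.2 74 0 0 0 1;1.7 0.2 80 0 0 0 1;1.7 0.2 86 0 0 0 1")

```text
time_s: 28.75
eef_pos: [0.6397, -0.2195, 0.0546]
eef_rot: [0.0, 0.997, -0.08, 0.001]
wrist_force: [-0.2, 0.5, -1.5]
opening: 0.103
grasp_force: 59.0
```

```bash
python3 -c "
from h import *
o=sensors.get_obs();print(o['eef_pos'],np.degrees(yaw(o)),o['wrist_force'],o['torque'],o['opening'])"
```

```text
[ 0.63974104 -0.21954082  0.05463516] -9.175494256758153 [-0.17856283  0.46758752 -1.48960376] [-0.00046318 -0.07932872 -0.04667922] 0.1033761894407109
```

Emit:
carry_out(deltas="0 0 8 0 0 0 1;0 0 16 0 0 0 1;0 0 22 0 0 0 1;0 0 24 0 0 0 1;0 0 24 0 0 0 1;0 0 24 0 0 0 0.6;0 0 24 0 0 0 0.6;0 0 24 0 0 0 0.6;0 0 -10 0 0 0 0.6;0 0 -50 0 0 0 0.6;0 0 -110 0 0 0 0.6;0 0 -150 0 0 0 0.6")

```text
time_s: 30.25
eef_pos: [0.6401, -0.2198, 0.2079]
eef_rot: [0.001, 0.997, -0.08, 0.002]
wrist_force: [0.3, 0.2, -0.5]
opening: 0.401
grasp_force: 0.0
```

```bash
python3 -c "
from h import *
o=sensors.get_obs();print(o['eef_pos'],np.degrees(yaw(o)),o['wrist_force'],o['q'])
rackcheck()
go(.4903,.2785,.05,2)"
```

```text
[ 0.64012687 -0.21978116  0.20787621] -9.176307337964527 [ 0.34428257  0.20785148 -0.50017988] [-5.05788516e-01  4.18940804e-01  1.35374429e+00  2.46142664e-04
  1.36483368e+00  1.22511700e+00]
A 341 B 344 C 2 
d mm [-231.6 -469.4  159.6] rot [ 0.005 -0.011 -0.195] t 30.3
```

Emit:
carry_out(deltas="-25 -50 0 0 0 -0.03 0.6;-50 -100 0 0 0 -0.06 0.6;-75 -150 0 0 0 -0.09 0.6;-100 -200 0 0 0 -0.12 0.6;-125 -250 0 0 0 -0.15 0.6;-150 -300 0 0 0 -0.18 0.6;-175 -350 0 0 0 -0.195 0.6;-200 -405 0 0 0 -0.195 0.6;-231 -469 0 0 0 -0.195 0.6;-231 -469 50 0 0 -0.195 0.6;-231 -469 100 0 0 -0.195 0.6;-231 -469 130 0 0 -0.195 0.6")

```text
time_s: 31.8
eef_pos: [0.4843, 0.2805, 0.0716]
eef_rot: [0.0, 1.0, 0.018, -0.001]
wrist_force: [1.0, -0.9, 1.3]
opening: 0.401
grasp_force: 0.0
```

Emit:
carry_out(deltas="0 0 0 0 0 0 0.6;0 0 0 0 0 0 0.6")

```text
time_s: 32.05
eef_pos: [0.4871, 0.2808, 0.0756]
eef_rot: [-0.0, 1.0, 0.017, 0.001]
wrist_force: [-0.3, 0.4, 0.3]
opening: 0.398
grasp_force: 0.0
```

```bash
python3 -c "
from h import *
o=sensors.get_obs();print(o['eef_pos'],np.degrees(yaw(o)),o['wrist_force'])
go(.4903,.2785,.033,2)"
```

```text
[0.48712853 0.2807593  0.07559271] 1.9869802203628464 [-0.33547412  0.42957029  0.29033738]
d mm [ 3.   2.4 42.6] rot [-0.001 -0.002 -0.   ] t 32.05
```

Emit:
carry_out(deltas="3 2 25 0 0 0 0.6;3 2 40 0 0 0 0.6;3 2 42 0 0 0 0.6;3 2 42 0 0 0 0.6;3 2 42 0 0 0 1;3 2 42 0 0 0 1;3 2 42 0 0 0 1;3 2 42 0 0 0 1;3 2 42 0 0 0 1")

```text
time_s: 33.17
eef_pos: [0.49, 0.2789, 0.0333]
eef_rot: [-0.0, 1.0, 0.017, 0.001]
wrist_force: [0.1, 0.2, 6.4]
opening: 0.097
grasp_force: 62.0
```

```bash
python3 -c "
from h import *
o=sensors.get_obs();print(o['eef_pos'],np.degrees(yaw(o)),o['wrist_force'],o['opening'],o['grasp_force'])
go(.468,.0785,o['eef_pos'][2]-.009,2)"
```

```text
[0.49003715 0.27894299 0.03328078] 2.000011913130519 [0.06307318 0.22146537 6.43445157] 0.09749788762381352 61.9519579410553
d mm [-29.  199.6   8.8] rot [-0.001 -0.002  0.   ] t 33.175
```

Emit:
carry_out(deltas="0 25 0 0 0 0 1;0 50 0 0 0 0 1;0 80 0 0 0 0 1;0 90 -20 0 0 0 1;-10 120 -35 0 0 0 1;-20 160 -35 0 0 0 1;-29 199 -30 0 0 0 1;-29 199 -15 0 0 0 1;-29 199 0 0 0 0 1;-29 199 7 0 0 0 1;-29 199 8.5 0 0 0 1;-29 199 8.5 0 0 0 1")

```text
time_s: 34.67
eef_pos: [0.4662, 0.0795, 0.0243]
eef_rot: [0.0, 1.0, 0.019, -0.001]
wrist_force: [-9.3, -2.1, 14.9]
opening: 0.098
grasp_force: 63.3
```

Emit:
carry_out(deltas="0 0 0 0 0 0 0.5;0 0 0 0 0 0 0.5;0 0 -40 0 0 0 0.5;0 0 -100 0 0 -0.18 0.5;0 -20 -130 0 0 -0.36 0.5;0 -40 -150 0 0 -0.54 0.5;0 -60 -150 0 0 -0.72 0.5;-2 -78 -150 0 0 -0.9 0.5;-2 -78 -150 0 0 -1.08 0.5;-2 -78 -150 0 0 -1.26 0.5;-2 -78 -150 0 0 -1.44 0.5;-2 -78 -150 0 0 -1.57 0.5")

```text
time_s: 36.17
eef_pos: [0.4623, 0.157, 0.1735]
eef_rot: [0.0, 0.693, 0.721, 0.0]
wrist_force: [-0.7, 0.4, 0.0]
opening: 0.502
grasp_force: 0.0
```

```bash
python3 -c "
from h import *
o=sensors.get_obs();print(o['eef_pos'],np.degrees(yaw(o)))
matcarrier('w7')"
```

```text
[0.46234019 0.15699965 0.17350099] 92.25806268470353
px [282.97705083 184.5585646 ]
139 None 142 None 145 None 148 None 151 None 154 None 157 None 160 (np.int64(266), np.int64(292)) 163 (np.int64(266), np.int64(292)) 166 (np.int64(267), np.int64(292)) 169 (np.int64(267), np.int64(292)) 172 (np.int64(267), np.int64(292)) 175 (np.int64(267), np.int64(292)) 178 (np.int64(268), np.int64(292)) 181 (np.int64(268), np.int64(292)) 184 (np.int64(268), np.int64(292)) 187 (np.int64(267), np.int64(292))
```

View pics/w7.png

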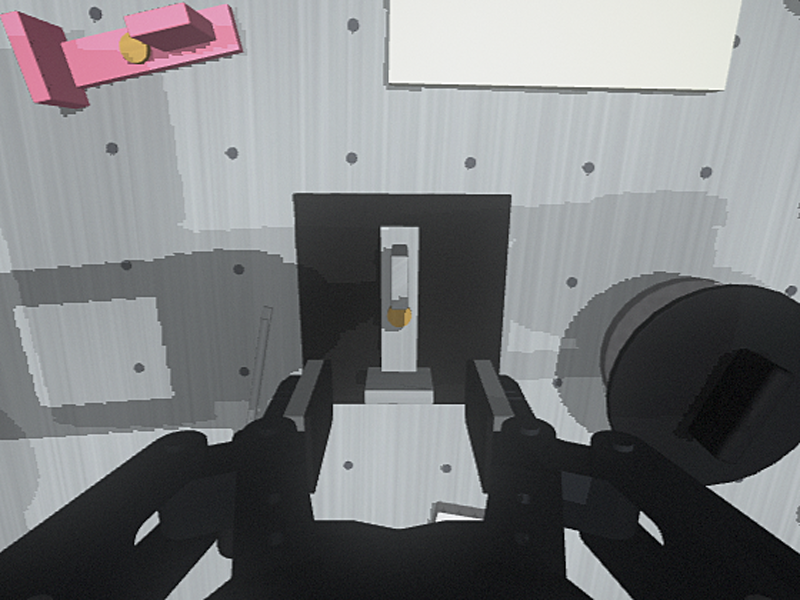

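Wrist view w7: the third carrier is on the mat and the rack is empty. Its tail is at x 381 to 419, y≈227, and the flange is at about x 365 to 432, y 369.

```bash
python3 -c "
from h import *
im,K,W=load('w7')
t=p2w(K,W,[(381,227),(419,227)],.011,S).mean(0);f=p2w(K,W,[(365.5,369),(432,369)],.039,S).mean(0);d=f-t;y=np.arctan2(d[1],d[0]);print(t,f,np.degrees(y))
g=t[:2]+np.array([np.cos(y),np.sin(y)])*.027;print(g)
go(*g,.020,np.degrees(y)+180)
"
```

```text
[0.46201004 0.18536639 0.011     ] [0.46453469 0.10103942 0.039     ] -88.285150634474
[0.46281803 0.15837848]
d mm [  1.4   0.5 153.5] rot [ 0.    -0.     0.014] t 36.225
```

Emit:
carry_out(deltas="1.4 0.5 40 0 0 0 0.6;1.4 0.5 80 0 0 0 0.6;1.4 0.5 115 0 0 0 0.6;1.4 0.5 140 0 0 0 0.6;1.4 0.5 153 0 0 0 0.6;1.4 0.5 153 0 0 0 0.6;1.4 0.5 153 0 0 0 1;1.4 0.5 153 0 0 0 1;1.4 0.5 153 0 0 0 1;1.4 0.5 153 0 0 0 1;1.4 0.5 153 0 0 0 1;1.4 0.5 153 0 0 0 1")

```text
time_s: 37.72
eef_pos: [0.4641, 0.1582, 0.022]
eef_rot: [0.001, 0.695, 0.719, 0.001]
wrist_force: [-0.6, -1.0, 6.2]
opening: 0.108
grasp_force: 59.5
```

```bash
python3 -c "
from h import *
o=sensors.get_obs();print(o['eef_pos'],np.degrees(yaw(o)),o['wrist_force'],o['opening'],o['q'])
y=np.radians(-99.2);p=np.array([.5055,-.1967])+.135*np.array([np.cos(y),np.sin(y)])
print(p);go(*p,.14,-99.2)
"
```

```text
[0.46407751 0.15820026 0.02201024] 91.94679574135014 [-0.62235922 -0.95761038  6.19268687] 0.1077871020721064 [8.58719822e-02 3.00784997e-01 1.95296575e+00 6.09540828e-05
 8.84817080e-01 5.18557557e-02]
[ 0.48391604 -0.3299634 ]
d mm [-488.5    3.6 -118.1] rot [ 1.000e-03  4.000e-03 -2.947e+00] t 37.725
```

Emit:
carry_out(deltas="0 0 -40 0 0 0 1;0 0 -90 0 0 0.1 1;-20 0 -120 0 0 0.26 1;-50 0 -120 0 0 0.42 1;-80 0 -120 0 0 0.58 1;-110 0 -120 0 0 0.74 1;-140 1 -120 0 0 0.9 1;-170 1 -120 0 0 1.06 1;-200 2 -120 0 0 1.22 1;-230 2 -120 0 0 1.38 1;-260 2 -120 0 0 1.54 1;-280 2 -120 0 0 1.7 1")

```text
time_s: 39.22
eef_pos: [0.4741, -0.123, 0.1407]
eef_rot: [0.0, 0.999, -0.051, 0.0]
wrist_force: [0.1, 1.0, -1.9]
opening: 0.107
grasp_force: 58.9
```

Emit:
carry_out(deltas="0 0 0 0 0 0 1;0 0 0 0 0 0 1")

```text
time_s: 39.48
eef_pos: [0.474, -0.1212, 0.1406]
eef_rot: [-0.0, 0.999, -0.046, -0.0]
wrist_force: [0.0, 0.1, -2.2]
opening: 0.109
grasp_force: 59.0
```

```bash
python3 -c "
from h import *
o=sensors.get_obs();print(o['eef_pos'],np.degrees(yaw(o)),o['wrist_force'],o['opening'],o['q'])
y=np.radians(-99.2);p=np.array([.5055,-.1967])+.135*np.array([np.cos(y),np.sin(y)])
print(p);go(*p,.14,-99.2)
"
```

```text
[ 0.47398368 -0.12115174  0.14056039] -5.325464052671275 [ 0.01509423  0.13532495 -2.15423056] 0.10877849822158982 [-4.93762726e-01  9.48266294e-02  1.90128836e+00  5.51269857e-04
  1.14574837e+00  1.16975311e+00]
[ 0.48391604 -0.3299634 ]
d mm [ 29.3 207.    0.4] rot [-0.000e+00  1.000e-03  1.638e+00] t 39.475
```

Emit:
carry_out(deltas="2 15 0 0 0 0.15 1;5 35 0 0 0 0.3 1;8 55 0 0 0 0.46 1;11 78 0 0 0 0.62 1;14 100 0 0 0 0.78 1;17 120 0 0 0 0.94 1;20 140 0 0 0 1.1 1;23 162 0 0 0 1.26 1;26 185 0 0 0 1.42 1;29 207 0 0 0 1.56 1;29 207 0 0 0 1.638 1;29 207 0 0 0 1.638 1")

```text
time_s: 40.98
eef_pos: [0.4837, -0.3296, 0.1405]
eef_rot: [0.0, -0.649, 0.761, 0.0]
wrist_force: [-0.0, 0.5, -2.0]
opening: 0.105
grasp_force: 59.0
```

Emit:
carry_out(deltas="0 0 0 0 0 0 1;0 0 0 0 0 0 1")

```text
time_s: 41.22
eef_pos: [0.4837, -0.33, 0.1408]
eef_rot: [0.0, -0.648, 0.761, -0.0]
wrist_force: [-0.4, -0.4, -2.2]
opening: 0.106
grasp_force: 59.0
```

```bash
python3 -c "
from h import *
im,K,W=snap('wrist','w8');o=sensors.get_obs();print(o['eef_pos'],np.degrees(yaw(o)),o['wrist_force'],o['opening'])
y=np.radians(-99.2);p=np.array([.5055,-.1967])+.135*np.array([np.cos(y),np.sin(y)])
go(*p,.14,-99.2)
"
```

```text
[ 0.48366837 -0.3301514   0.14083696] -99.21496614398 [ 0.34215542 -0.22937121 -1.85145764] 0.11195436112783771
d mm [-0.2 -0.2  0.8] rot [-0.001  0.    -0.   ] t 41.275
```

View pics/w8.png

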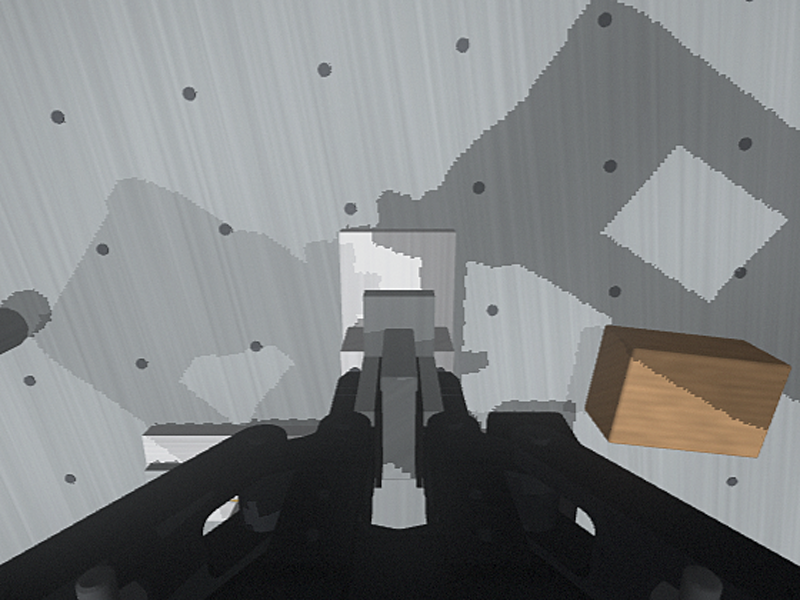

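Wrist view w8: the carrier is over bay2. The arm-end corners are at (340,231) and (456,231), and the tail is at x 364 to 434, so only about 1 mm of correction is needed.

Emit:
carry_out(deltas="1 -0.4 20 0 0 0 1;1 -0.4 45 0 0 0 1;1 -0.4 60 0 0 0 1;1 -0.4 68 0 0 0 1;1 -0.4 74 0 0 0 1;1 -0.4 80 0 0 0 1;1 -0.4 86 0 0 0 1")

```text
time_s: 42.15
eef_pos: [0.4841, -0.3319, 0.0549]
eef_rot: [0.0, -0.647, 0.762, -0.001]
wrist_force: [0.4, 0.5, -2.5]
opening: 0.103
grasp_force: 59.0
```

```bash
python3 -c "
from h import *
o=sensors.get_obs();print(o['eef_pos'],np.degrees(yaw(o)),o['wrist_force'],o['torque'],o['opening'])"
```

```text
[ 0.48413476 -0.33194327  0.05494724] -99.30144938684121 [ 0.41905258  0.45157664 -2.5204098 ] [-0.06684529  0.00993102  0.01005797] 0.10292978234413208
```

Emit:
carry_out(deltas="0 0 8 0 0 0 1;0 0 16 0 0 0 1;0 0 22 0 0 0 1;0 0 24 0 0 0 1;0 0 24 0 0 0 1;0 0 24 0 0 0 0.6;0 0 24 0 0 0 0.6;0 0 24 0 0 0 0.6;0 0 -10 0 0 0 0.6;0 0 -60 0 0 0 0.6;0 0 -120 0 0 0 0.6;0 0 -180 0 0 0 0.6")

```text
time_s: 43.65
eef_pos: [0.4835, -0.3314, 0.2366]
eef_rot: [0.0, -0.647, 0.762, -0.0]
wrist_force: [1.2, -0.5, -0.1]
opening: 0.397
grasp_force: 0.0
```

```bash
python3 -c "
from h import *
o=sensors.get_obs();print(o['eef_pos'],np.degrees(yaw(o)),o['wrist_force'],o['q'])
go(.5055,-.1967,.30,-9.2)"
```

```text
[ 0.4834982  -0.33140966  0.2365732 ] -99.30811922064018 [ 1.21139943 -0.49087098 -0.06641928] [-8.03442822e-01  2.00667218e-01  1.57284523e+00  3.92455886e-04
  1.36777239e+00  2.50052812e+00]
d mm [-136.5    0.   -63.4] rot [-0.    -0.    -1.573] t 43.65
```

Emit:
carry_out(deltas="-20 0 -20 0 0 -0.15 0.6;-45 0 -40 0 0 -0.3 0.6;-70 0 -63 0 0 -0.46 0.6;-95 0 -63 0 0 -0.62 0.6;-115 0 -63 0 0 -0.78 0.6;-136 0 -63 0 0 -0.94 0.6;-136 0 -63 0 0 -1.1 0.6;-136 0 -63 0 0 -1.26 0.6;-136 0 -63 0 0 -1.42 0.6;-136 0 -63 0 0 -1.573 0.6;-136 0 -63 0 0 -1.573 0.6;-136 0 -63 0 0 -1.573 0.6")

```text
time_s: 45.15
eef_pos: [0.5057, -0.1974, 0.2978]
eef_rot: [-0.0, 0.997, -0.081, 0.0]
wrist_force: [-0.7, -0.3, -0.1]
opening: 0.401
grasp_force: 0.0
```

```bash
python3 -c "
from h import *
im,K,W=snap('wrist','w9');o=sensors.get_obs();print(o['eef_pos'],np.degrees(yaw(o)))
go(.6565,.102,.2,70)"
```

```text
[ 0.5056578  -0.19739883  0.29779555] -9.314554294007033
d mm [ 100.3 -319.9   97.9] rot [ 0.    -0.    -1.384] t 45.2
```

View pics/w9.png

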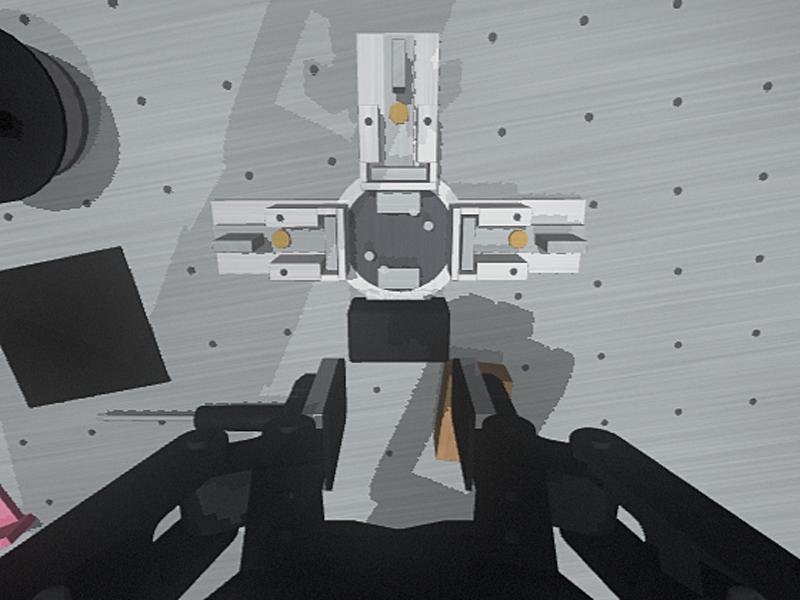

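Wrist view w9: all three carriers lie flat with their flanges in the pockets, at about (400,172), (331,242) and (468,242). The well is clear, and the cap is still on the stand at left.

Emit:
carry_out(deltas="10 -35 10 0 0 -0.16 0.5;21 -70 20 0 0 -0.32 0.5;32 -105 30 0 0 -0.48 0.5;43 -140 40 0 0 -0.64 0.5;54 -175 50 0 0 -0.8 0.5;65 -210 60 0 0 -0.96 0.5;76 -245 70 0 0 -1.12 0.5;87 -280 80 0 0 -1.28 0.5;100 -320 98 0 0 -1.39 0.5;100 -320 98 0 0 -1.39 0.5;100 -320 98 0 0 -1.39 0.5")

```text
time_s: 46.58
eef_pos: [0.6553, 0.1023, 0.1997]
eef_rot: [0.0, 0.817, 0.576, -0.0]
wrist_force: [0.7, 0.1, 0.2]
opening: 0.505
grasp_force: 0.0
```

```bash
python3 -c "
from h import *
o=sensors.get_obs();print(o['eef_pos'],np.degrees(yaw(o)))
im,K,W=load('w9');print(p2w(K,W,[(399,240)],.03,S))
go(.6565,.1019,.0645,70.5)"
```

```text
[0.65529468 0.10230648 0.19970284] 70.38291301418448
[[ 0.50630137 -0.19694347  0.03      ]]
d mm [1.000e-01 1.300e+00 1.352e+02] rot [ 0.     0.    -0.002] t 46.575
```

Emit:
carry_out(deltas="0 1 40 0 0 0 0.5;0 1 80 0 0 0 0.5;0 1 110 0 0 0 0.5;0 1 128 0 0 0 0.5;0 1 135 0 0 0 0.5;0 1 135 0 0 0 0.5;0 1 135 0 0 0 1;0 1 135 0 0 0 1;0 1 135 0 0 0 1;0 1 135 0 0 0 1;0 1 135 0 0 0 1")

```text
time_s: 47.95
eef_pos: [0.6574, 0.1024, 0.0664]
eef_rot: [0.001, 0.817, 0.577, 0.001]
wrist_force: [-0.6, 0.1, 5.8]
opening: 0.148
grasp_force: 59.6
```

```bash
python3 -c "
from h import *
o=sensors.get_obs();print(o['eef_pos'],np.degrees(yaw(o)),o['wrist_force'],o['opening'],o['grasp_force'])
go(.506,-.1967,.216,69.5)"
```

```text
[0.65737018 0.10235154 0.06642976] 70.46816310003526 [-0.5782867   0.05773944  5.82377955] 0.14776277911308633 59.57696557044983
d mm [-332.3  -42.3 -150. ] rot [ 0.002 -0.001  0.017] t 47.95
```

Emit:
carry_out(deltas="0 0 -40 0 0 0 1;0 0 -90 0 0 0 1;-35 -5 -130 0 0 0 1;-80 -10 -130 0 0 0 1;-125 -16 -130 0 0 0 1;-175 -22 -130 0 0 0 1;-225 -29 -130 0 0 0 1;-275 -35 -130 0 0 0 1;-315 -40 -130 0 0 0 1;-332 -42 -120 0 0 0.01 1;-332 -42 -100 0 0 0.01 1;-332 -42 -100 0 0 0.01 1")

```text
time_s: 49.45
eef_pos: [0.5044, -0.1953, 0.1624]
eef_rot: [-0.002, 0.82, 0.573, -0.001]
wrist_force: [0.2, 0.2, -2.9]
opening: 0.148
grasp_force: 59.1
```

Emit:
carry_out(deltas="0 0 0 0 0 0 1;0 0 0 0 0 0 1")

```text
time_s: 49.7
eef_pos: [0.5065, -0.1964, 0.1655]
eef_rot: [0.001, 0.819, 0.573, 0.0]
wrist_force: [-0.5, 0.3, -2.8]
opening: 0.148
grasp_force: 59.1
```

```bash
python3 -c "
from h import *
o=sensors.get_obs();print(o['eef_pos'],np.degrees(yaw(o)),o['wrist_force'],o['opening'],o['grasp_force'])
go(.506,-.1966,.0684,70)
a=vision.camera('top');cv2.imwrite('pics/t2.png',cv2.resize(a[140:310,300:480],(720,680))[:600])"
```

```text
[ 0.50651204 -0.19638399  0.16551506] 69.94031674055323 [-0.49470011  0.32437174 -2.82235102] 0.14776193294493523 59.06407177448273
d mm [-0.4 -0.6 97.1] rot [ 0.002  0.    -0.001] t 49.7
```

Emit:
carry_out(deltas="0 0 25 0 0 0 1;0 0 45 0 0 0 1;0 0 58 0 0 0 1;0 0 66 0 0 0 1;0 0 73 0 0 0 1;0 0 79 0 0 0 1;0 0 84 0 0 0 1")

```text
time_s: 50.62
eef_pos: [0.5061, -0.1967, 0.0807]
eef_rot: [0.0, 0.82, 0.573, 0.0]
wrist_force: [0.1, 1.2, -2.7]
opening: 0.149
grasp_force: 59.2
```

```bash
python3 -c "
from h import *
o=sensors.get_obs();print(o['eef_pos'],np.degrees(yaw(o)),o['wrist_force'],o['torque'],o['opening'])"
```

```text
[ 0.50605022 -0.19674162  0.0807094 ] 69.8881128898656 [ 0.09446736  1.15583667 -2.74264521] [ 0.06630528  0.00407491 -0.03985605] 0.1494943433150134
```

Emit:
carry_out(deltas="0 0 4 0 0 0 1;0 0 8 0 0 0 1;0 0 11 0 0 0 1;0 0 12 0 0 0 1;0 0 12 0 0 0 1")

```text
time_s: 51.25
eef_pos: [0.5059, -0.1966, 0.0688]
eef_rot: [0.0, 0.82, 0.573, 0.0]
wrist_force: [-0.1, 0.3, -2.0]
opening: 0.149
grasp_force: 59.2
```

```bash
python3 -c "
from h import *
o=sensors.get_obs();print(o['eef_pos'],np.degrees(yaw(o)),o['wrist_force'],o['torque'],o['opening'])"
```

```text
[ 0.50589201 -0.19664308  0.0687918 ] 69.88770264736537 [-0.10003385  0.26199846 -2.01487201] [ 0.00295296 -0.02487624  0.01393339] 0.1485422837476693
```

Emit:
carry_out(deltas="0 0 0.5 0 0 0.12 1;0 0 0.5 0 0 0.24 1;0 0 0.5 0 0 0.36 1;0 0 0.5 0 0 0.48 1;0 0 0.5 0 0 0.6 1;0 0 0.5 0 0 0.72 1;0 0 0.5 0 0 0.84 1;0 0 0.5 0 0 0.96 1;0 0 0.5 0 0 1.08 1;0 0 0.5 0 0 1.2 1;0 0 0.5 0 0 1.3 1;0 0 0.5 0 0 1.38 1")

```text
time_s: 52.75
eef_pos: [0.5061, -0.1967, 0.0685]
eef_rot: [0.0, 0.997, -0.081, 0.0]
wrist_force: [-0.6, 0.7, -3.2]
opening: 0.146
grasp_force: 59.2
```

```bash
python3 -c "
from h import *
o=sensors.get_obs();print(o['eef_pos'],np.degrees(yaw(o)),o['wrist_force'],o['torque'],o['opening'])"
```

```text
[ 0.50605444 -0.19672978  0.06850329] -9.339824592023772 [-0.58248841  0.66720051 -3.22916926] [ 0.01348204  0.03919796 -0.02778088] 0.1456541082422725
```

A is about 0° with no torque yet, so I turn on to the stop.

Emit:
carry_out(deltas="0 0 0 0 0 0.03 1;0 0 0 0 0 0.05 1;0 0 0 0 0 0.07 1;0 0 0 0 0 0.09 1;0 0 0 0 0 0.09 1")

```text
time_s: 53.38
eef_pos: [0.5059, -0.1971, 0.0684]
eef_rot: [0.0, 0.992, -0.125, 0.0]
wrist_force: [-1.4, -2.7, -2.3]
opening: 0.151
grasp_force: 59.4
```

```bash
python3 -c "
from h import *
o=sensors.get_obs();print(o['eef_pos'],np.degrees(yaw(o)),o['wrist_force'],o['torque'],o['opening'])"
```

```text
[ 0.50589114 -0.19705213  0.06841697] -14.308575098390309 [-1.41521145 -2.65499149 -2.2519609 ] [-0.59246289  0.22266336  0.29040319] 0.15075406100769004
```

Stop reached: yaw -14.3° (A about -5°) and a rising torque. I release and check.

Emit:
carry_out(deltas="0 0 0 0 0 -0.01 1;0 0 0 0 0 -0.01 0.5;0 0 0 0 0 -0.01 0.5;0 0 0 0 0 -0.01 0.5;0 0 -20 0 0 0 0.5;0 0 -60 0 0 0 0.5;0 0 -110 0 0 0 0.5;0 0 -160 0 0 0 0.5;0 0 -210 0 0 0 0.5;0 0 -232 0 0 0 0.5;0 0 -232 0 0 0 0.5;0 0 -232 0 0 0 0.5")

```text
time_s: 54.88
eef_pos: [0.5052, -0.1962, 0.2987]
eef_rot: [-0.001, 0.992, -0.125, -0.001]
wrist_force: [-0.3, 0.0, -0.4]
opening: 0.5
grasp_force: 0.0
```

```bash
python3 -c "
from h import *
snap('wrist','w10');o=sensors.get_obs();print(o['eef_pos'],o['wrist_force'])"
```

```text
[ 0.50502473 -0.19608569  0.29828812] [-0.49831736 -0.15276264  0.15046905]
```

View pics/w10.png

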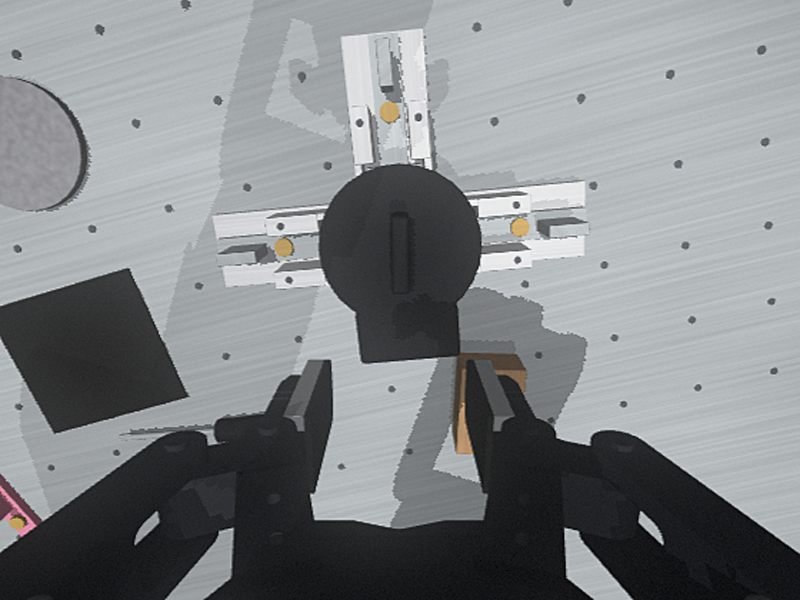

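Wrist view w10: the cap is seated, with its disc at (400,243) and its bar near vertical in the image (locked). All three carriers lie flat in their bays beneath it. I hand the job in.

```bash
python3 -c "
from bench import ctrl
print(ctrl.hand_in())"
```

```text
the job is handed in; nothing more can be done
None
```

All three carriers are seated in the carousel's bays, the cap is back on and turned clockwise to its locked stop, and I handed the job in at about 55 s of robot time; no verdict was shown.

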